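# Lay the carved puppet parts on their pattern sheets

### The job

The carver wants to check this marionette against the drawings: lay each carved part (torso, head, forearm, lower leg) on its own pattern sheet so that it covers its drawn outline, pointing the same way as the drawing. Set the parts down rather than drop them, in any order, and leave the sharpening stone and the jar where they are.

Things in the scene. Friction and masses are not known exactly. Their poses are not given: they have to be found in the camera images.
- torso: Bare light-wood marionette torso on its flat back: hourglass outline, short neck stub, 42 mm high, 0.13 to 0.25 kg. +x points to the neck. Outline x = -70 (hips) to +74 mm (neck); 77 mm wide at the hips, 54 at the waist, 92 at the shoulders (x = 45 mm). Origin: underside, at the grip point (near balance). Upright sides 54 mm apart along y there, for x = -14 to 14 mm.
- head: Bare light-wood front half of a marionette head, face up on its flat back: egg outline with neck stub, 38 mm high, nose 13 mm higher (51 mm) near the origin; 0.07 to 0.14 kg. +x points to the crown. Outline x = -56 (neck, 32 mm wide) to +52 mm (crown), 60 mm wide. Origin: underside, at the grip point (near balance). Upright sides 60 mm apart along y there, for x = -14 to 14 mm.
- forearm: Bare light-wood marionette forearm with hand, lying flat, 26 mm high, 0.04 to 0.07 kg. +x points to the fingertips, the thumb sticks out to +y. Outline x = -70 (elbow) to +77 mm (fingertips); thumb (x = 55 mm) out to y = +33 mm, other edge y = -19 mm. Origin: underside, at the grip point (near balance). Upright sides 26 to 32 mm apart along y there, for x = -14 to 14 mm.
- leg: Bare light-wood marionette lower leg with foot, L-shaped, lying on its side, 30 mm high, 0.04 to 0.09 kg. +x points to the sole, the toes point to +y. Outline x = -72 (knee) to +65 mm (sole); foot from y = -22 (heel) to +55 mm (toes). Origin: underside, at the grip point (near balance). Upright sides 32 mm apart along y there, for x = -14 to 14 mm.
- torso_sheet: Paper pattern sheet fixed flat on the counter (0.5 mm), 200 mm (x) by 130 mm (y), with the full-size outline of the torso in thin dark line and a grain arrow across its -x end. Origin: its centre. The torso covers its outline when its origin is over the sheet's point x = +20, y = +0 mm and its x and y axes point the same way as the sheet's.
- head_sheet: Paper pattern sheet fixed flat on the counter (0.5 mm), 200 mm (x) by 130 mm (y), with the full-size outline of the head in thin dark line and a grain arrow across its -x end. Origin: its centre. The head covers its outline when its origin is over the sheet's point x = +20, y = +0 mm and its x and y axes point the same way as the sheet's.
- forearm_sheet: Paper pattern sheet fixed flat on the counter (0.5 mm), 200 mm (x) by 130 mm (y), with the full-size outline of the forearm and hand in thin dark line and a grain arrow across its -x end. Origin: its centre. The forearm covers its outline when its origin is over the sheet's point x = +18, y = -7 mm and its x and y axes point the same way as the sheet's.
- leg_sheet: Paper pattern sheet fixed flat on the counter (0.5 mm), 200 mm (x) by 130 mm (y), with the full-size outline of the lower leg and foot in thin dark line and a grain arrow across its -x end. Origin: its centre. The leg covers its outline when its origin is over the sheet's point x = +20, y = -16 mm and its x and y axes point the same way as the sheet's.
- stone: Bystander: grey sharpening stone, 150 x 50 x 24 mm, with a tan strop plate on top (29 mm high in all). Origin: centre of the underside, x along its length. Leave it where it is.
- jar: Bystander: amber glass jar with a steel lid, 56 mm across, 66 mm high. Origin: centre of the underside. Leave it where it is.

How it is judged:
At the end, for the whole second after the job is handed in: Each of the four parts lies flat, released and at rest on its own sheet, its origin within 12 mm (along the sheet's x and along its y) of the place given by the drawing, turned within 0.25 rad of the drawing and not end for end (x of torso in the frame of torso_sheet between 0.008 and 0.032 m and y of torso in the frame of torso_sheet between -0.012 and 0.012 m and x of torso_sheet in the frame of torso below 0 m and angle between the x axis of torso and the x axis of torso_sheet, either way round below 0.25 rad and angle between each of torso, head, forearm, leg's own z axis and vertical below 0.1 rad and height (world z) of each of torso, head, forearm, leg below 0.006 m and linear speed of each of torso, head, forearm, leg below 0.02 m/s and angular speed of each of torso, head, forearm, leg below 0.2 rad/s and x of head in the frame of head_sheet between 0.008 and 0.032 m and y of head in the frame of head_sheet between -0.012 and 0.012 m and x of head_sheet in the frame of head below 0 m and angle between the x axis of head and the x axis of head_sheet, either way round below 0.25 rad and x of forearm in the frame of forearm_sheet between 0.006 and 0.03 m and y of forearm in the frame of forearm_sheet between -0.019 and 0.005 m and x of forearm_sheet in the frame of forearm below 0 m and angle between the x axis of forearm and the x axis of forearm_sheet, either way round below 0.25 rad and x of leg in the frame of leg_sheet between 0.008 and 0.032 m and y of leg in the frame of leg_sheet between -0.028 and -0.004 m and x of leg_sheet in the frame of leg below 0 m and angle between the x axis of leg and the x axis of leg_sheet, either way round below 0.25 rad); the robot touches nothing.
It fails at once if a part was dropped or thrown: it moved faster than 0.75 m/s (a fall of about 3 cm) while not held ((linear speed of torso above 0.75 m/s and contact force between torso and the fingers below 0.05 N) or (linear speed of head above 0.75 m/s and contact force between head and the fingers below 0.05 N) or (linear speed of forearm above 0.75 m/s and contact force between forearm and the fingers below 0.05 N) or (linear speed of leg above 0.75 m/s and contact force between leg and the fingers below 0.05 N)).
It fails at once if the sharpening stone was shifted by more than 15 mm (distance of stone from where it was at the start of the episode above 0.015 m).
It fails at once if the jar was shifted by more than 15 mm or tipped (distance of jar from where it was at the start of the episode above 0.015 m or angle between jar's own z axis and vertical above 0.3 rad).
It also fails if it takes over 122 s, if anything falls off the work surface, if the arm or the gripper's body presses on something with over 40 N, if the wrist force passes 120 N, or if a joint passes its speed limit or range.

### The arm

A 7-joint arm with a two-finger parallel gripper is mounted at the origin on the work surface. World frame = base frame: x ahead of the robot, y to its left, z up, the work surface at z = 0. Lengths are in m, angles in rad, forces in N, time in s.
With the tool pointing down it reaches from about 0.4 to 0.925 m from the base axis. Payload 4.1 kg.
Tool frame: the origin (TCP) lies midway between the tips of the shut fingers; the grasp point (between the pads) lies 19 mm behind it; z points along the fingers, y is the line along which they close (so a half turn about z gives the same grasp; the last joint's range is limited). The gripper opens to 85 mm and grips with 20 to 120 N. Pads are 22 mm wide; open, the fingers measure 114 mm over their backs; the gripper's body (76 mm by 85 mm) begins 54 mm behind the grasp point. The pads swing forward as they close: fully open they stand 13 mm farther back than shut.
Start: joints at [-0.099, 0.398, 0.045, 1.537, -0.019, 1.207, -0.051], TCP at [0.65, 0, 0.231] pointing down, gripper open.
Joint ranges: [-2.82, 2.82], [-0.49, 2.23], [-1.37, 1.46], [0, 2.46], [-1.36, 4.5], [0.23, 2], [-2.94, 2.94]. Speed limits (rad/s): [2.57, 2.57, 3.14, 3.14, 3.14, 3.14, 3.14].

### API

Orientations are given as a 3x3 rotation matrix whose columns are the frame's x, y, z axes.
In Python, from rig import ctrl gives the robot as it stands.
- The arm moves only by the tool send_rows, never from a script. Its argument "moves" is a list of rows, each an object of numbers: "rx", "ry", "rz": the turn, a rotation vector about the tool's x, y, z normalised to -1 to 1, where 1 is 0.08 rad; "dx", "dy", "dz": the shift along the tool's x, y, z normalised to -1 to 1, where 1 is 2 cm; "grip": the closure, from 0 (fully open) to 1 (shut). A call has 1 to 8 rows; each row shifts and turns the commanded pose from where the row before left it, along the tool's axes as they then stand; what a row does not reach is not made up. A row lasts 1/10 s, in which the tool goes at most 50 mm and 8.59 degrees, less where a joint would pass 70% of its speed; a pose out of reach is approached as far as the arm can. A call with a number of a shift or a turn outside -1 to 1 is refused whole. A call with a gripper value outside its range is refused whole. The fingers move at their own pace and stop on an object; "force" is the grip in N (left out, the last holds). Time passes only in rows, so rows that do not move let the fingers close. It gives the time, the measured TCP pose, the force, the opening and the grip force at its end, in the units of the state.
- ctrl.get_obs(): the state, without advancing time (a new reading comes with each control period).
- ctrl.camera(name): name is "scene" or "side" or "wrist"; returns (picture, depth): 420x560x3 uint8, blue, green, red; 420x560 float32, m along the optical axis (not along the pixel's ray), 0 where there is no reading.
- ctrl.camera_model(name): a dict with "fx", "fy", "cx", "cy" (pixels), "cam_to_world" (4x4, takes a point from camera to world coordinates); the wrist camera has in their place "T_tool_cam" (4x4, takes a point from camera to tool coordinates, whose origin is the TCP and whose axes are the flange's). Camera axes: x right, y down, z forward; pixel columns grow to the right and rows downward; lengths in m; the calibration is good to about 2 mm. A picture is of the moment at which its call begins: read the wrist's pose just before it. camera_model takes no time and is no camera call.
- ctrl.hand_in(): hands the job in; it is judged then, once.
Trained networks look in the newest picture that a camera, given by its name, has taken for a name from the list of things; names that differ only in an ending like _2 or _b are one class to them, and where a whole thing is asked for, a point or a joint stands for the part that bears it (a point fixed in the world has none). Each returns a list of dicts, best first, with "conf" (0 to 1); they miss things now and then, are a little off and sometimes report something else, mostly with a low value. They report only what shows in the picture. A call takes as long as a camera call.
- ctrl.trace(target, camera): "mask" (420x560 bool, what is visible of it) and "extent" ([centre column, centre row, width, height] in pixels, round what is visible of it).
The state is a dict: "time": time; "q": joint angles; "joint_vel": joint speeds; "joint_torque": joint torques, N m; "ee_pos": TCP position; "ee_rot": TCP orientation; "ft_force": force on the tool from outside, world axes, zero at the start; "wrist_torque": the same for the moment, N m; "finger_gap": finger opening in m; "finger_force": force on a finger pad.
Only numpy, scipy, OpenCV 4.12 (cv2) and the standard library are available. Lean on these libraries where they do the work, as an engineer would, in place of code of your own. Each camera call takes 0.05 s, during which the arm holds its last target. There are 200 camera calls.

## Working session

There is one attempt and no reset: what is moved stays moved. The work goes in short steps, Python scripts to look and compute and a tool call to move; the robot and the scene stay as the last step left them, time stands still between calls to the robot, and variables do not carry over. Pictures are saved under pics/ and viewed, at most 14 in all, crops included, and the job is handed in when it is done.

Besides the shell and the picture viewer there is one more tool, called after "Request:" by a JSON object that holds its "op" and its "data". send_rows: Moves the arm, as the interface text tells. Its arguments: {"type":"object","properties":{"moves":{"type":"array","items":{"type":"object","properties":{"rx":{"type":"number","minimum":-1,"maximum":1},"ry":{"type":"number","minimum":-1,"maximum":1},"rz":{"type":"number","minimum":-1,"maximum":1},"dx":{"type":"number","minimum":-1,"maximum":1},"dy":{"type":"number","minimum":-1,"maximum":1},"dz":{"type":"number","minimum":-1,"maximum":1},"grip":{"type":"number"}}}},"force":{"type":"number"}},"required":["moves"]}

```bash
mkdir -p pics; ls; python3 - <<'E'
from rig import ctrl
import cv2,numpy as np
for n in("scene","side"):
    p,d=ctrl.camera(n); cv2.imwrite(f"pics/{n}0.png",p); m=ctrl.camera_model(n); print(n,m)
o=ctrl.get_obs(); print(o["ee_pos"],o["ee_rot"],o["finger_gap"],o["time"])
E
```

```text
pics
scene {'fx': 388.0471871046015, 'fy': 388.0471871046015, 'cx': 279.5153762219927, 'cy': 207.12020161319433, 'cam_to_world': array([[-0.70304689,  0.58285236, -0.40744104,  1.03438187],
       [ 0.71102711,  0.56575698, -0.41756376,  0.49037537],
       [-0.01286541, -0.58326852, -0.81217751,  1.01034022],
       [ 0.        ,  0.        ,  0.        ,  1.        ]])}
side {'fx': 470.86918323690026, 'fy': 470.86918323690026, 'cx': 276.2787668732561, 'cy': 219.36871278670006, 'cam_to_world': array([[ 9.91928037e-01, -9.25836475e-02,  8.66431593e-02,
         4.39080527e-01],
       [-1.26801894e-01, -7.23062774e-01,  6.79044553e-01,
        -9.36371951e-01],
       [-2.19978468e-04, -6.84549847e-01, -7.28966020e-01,
         1.05438888e+00],
       [ 0.00000000e+00,  0.00000000e+00,  0.00000000e+00,
         1.00000000e+00]])}
[6.49433476e-01 4.08244214e-05 2.30384779e-01] [[-9.73134185e-05  9.99998515e-01 -1.72033491e-03]
 [ 9.99999992e-01  9.71702987e-05 -8.32763949e-05]
 [-8.31091058e-05 -1.72034300e-03 -9.99998517e-01]] 0.08551525077091704 0.1
```

View pics/scene0.png

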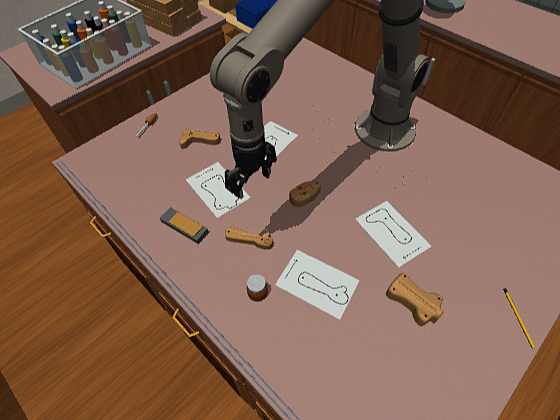

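View pics/side0.png

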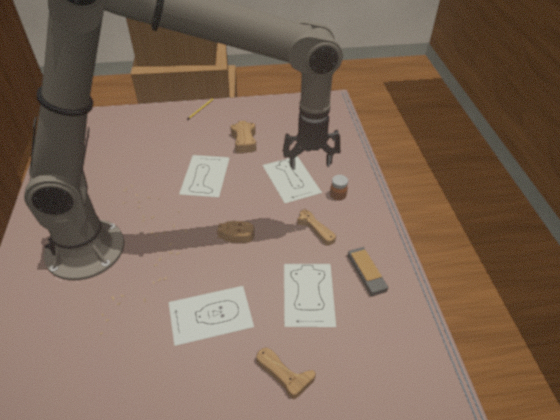

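The scene view shows:
- Parts: torso (415,298), head (305,193), forearm (250,237) and leg (200,137).
- Sheets: torso (218,188), head (275,140), leg (393,233) and forearm (317,283).
- Bystanders: stone (185,225) and jar (257,287).

The side view agrees: the torso is at (244,136) and the leg at (285,370).

```bash
cat > h.py <<'E'
from rig import ctrl
import cv2,numpy as np
def world(cam,mask,d=None,z=None):
    m=ctrl.camera_model(cam); T=m["cam_to_world"]
    v,u=np.nonzero(mask); r=np.c_[(u-m["cx"])/m["fx"],(v-m["cy"])/m["fy"],np.ones(len(u))]
    if z is None:
        dd=d[v,u]; ok=dd>0; return (r*dd[:,None])[ok]@T[:3,:3].T+T[:3,3]
    w=r@T[:3,:3].T; return T[:3,3]+w*((z-T[2,3])/w[:,2])[:,None]
E
python3 - <<'E'
from h import *
out={}
for n in("scene","side"):
    p,d=ctrl.camera(n); 
    for t in "torso head forearm leg torso_sheet head_sheet forearm_sheet leg_sheet stone jar".split():
        r=ctrl.trace(t,n)
        s=f"{n} {t} "
        for k in r[:2]:
            P=world(n,k["mask"],d); s+=f"| {k['conf']:.2f} ext {np.round(k['extent']).astype(int)} n{len(P)} med {np.round(np.median(P,0),3)} z95 {np.percentile(P[:,2],95):.3f} "
        print(s)
        if r: out[n+"_"+t]=r[0]["mask"]
    out[n+"_p"]=p; out[n+"_d"]=d
np.savez("m.npz",**out)
# ortho at z=0 from scene & side, and height-corrected points image
S=700
res=[]
for n in("scene","side"):
    m=ctrl.camera_model(n);Ti=np.linalg.inv(m["cam_to_world"])
    xs=np.linspace(1.0,0.3,560);ys=np.linspace(.5,-.5,800) 
    Y,X=np.meshgrid(ys,xs); Q=np.stack([X,Y,0*X,0*X+1],-1)@Ti.T
    mu=(Q[...,0]/Q[...,2]*m["fx"]+m["cx"]).astype(np.float32);mv=(Q[...,1]/Q[...,2]*m["fy"]+m["cy"]).astype(np.float32)
    res.append(cv2.remap(out[n+"_p"],mu,mv,cv2.INTER_CUBIC)); cv2.imwrite(f"pics/ortho_{n}.png",res[-1])
E
```

```text
scene torso | 0.95 ext [415 300  51  55] n1535 med [0.513 0.459 0.039] z95 0.042 
scene head | 0.68 ext [305 194  29  26] n549 med [0.45  0.007 0.035] z95 0.040 | 0.31 ext [249 240  46  22] n625 med [ 0.68  -0.002  0.023] z95 0.027 
scene forearm | 0.82 ext [248 240  48  24] n640 med [ 0.681 -0.     0.023] z95 0.027 | 0.64 ext [184 226  49  34] n825 med [ 0.792 -0.176  0.025] z95 0.030 
scene leg | 0.78 ext [199 138  40  20] n534 med [ 0.523 -0.453  0.026] z95 0.031 
scene torso_sheet | 0.74 ext [217 190  66  54] n1592 med [ 0.629 -0.237 -0.001] z95 0.003 
scene head_sheet | 0.58 ext [282 140  25  38] n629 med [ 0.303 -0.255 -0.001] z95 0.003 
scene forearm_sheet | 0.72 ext [280 139  32  37] n556 med [ 0.304 -0.255 -0.001] z95 0.002 
scene leg_sheet | 0.57 ext [392 234  78  64] n2383 med [ 0.356  0.288 -0.002] z95 0.002 
scene stone | 0.79 ext [185 224  47  36] n792 med [ 0.791 -0.179  0.025] z95 0.030 | 0.50 ext [200 140  40  15] n462 med [ 0.52  -0.447  0.027] z95 0.031 
scene jar | 0.75 ext [256 289  20  28] n447 med [0.784 0.141 0.062] z95 0.067 
side torso | 0.72 ext [243 139  2
[... 401 characters left out ...]
 med [ 0.518 -0.466  0.029] z95 0.032 | 0.20 ext [205 175  50  46] n1536 med [ 0.352  0.275 -0.   ] z95 0.004 
side torso_sheet | 0.95 ext [309 295  50  60] n3053 med [ 0.615 -0.243 -0.   ] z95 0.003 
side head_sheet | 0.83 ext [212 316  90  61] n3346 med [ 0.35  -0.268  0.   ] z95 0.003 
side forearm_sheet | 0.87 ext [290 182  58  47] n1497 med [ 0.636  0.218 -0.001] z95 0.003 | 0.62 ext [366 272  39  52] n948 med [ 0.782 -0.203  0.025] z95 0.030 
side leg_sheet | 0.96 ext [203 172  48  43] n1597 med [ 0.351  0.275 -0.   ] z95 0.003 
side stone | 0.87 ext [366 272  40  48] n963 med [ 0.781 -0.202  0.025] z95 0.030 
side jar | 0.78 ext [338 189  22  31] n444 med [0.771 0.114 0.039] z95 0.067
```

View pics/ortho_scene.png

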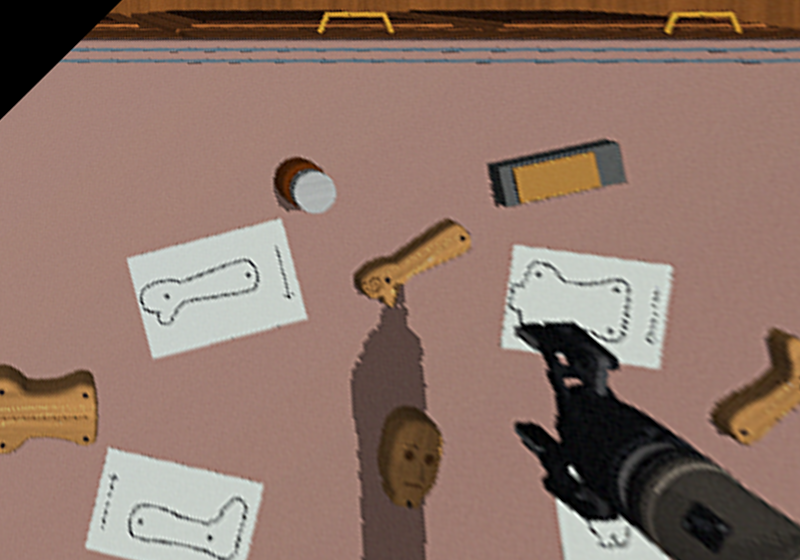

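The ortho view (up = +x, left = +y) shows:
- Forearm sheet +x points left, with its arrow at the right end.
- Torso sheet +x points left.
- Leg sheet +x points right.
- The head's neck points down (−x world).
- Both ends of the torso and leg are cut off, so I'll fit the poses numerically.

```bash
cat > fit.py <<'E'
from h import *
from scipy.optimize import minimize
POLY=dict(
 torso=[(-70,-38),(-45,-38),(-14,-27),(14,-27),(40,-46),(52,-46),(62,-14),(74,-14),(74,14),(62,14),(52,46),(40,46),(14,27),(-14,27),(-45,38),(-70,38)],
 head=[(-56,-16),(-38,-17),(-18,-30),(18,-30),(40,-22),(52,-6),(52,6),(40,22),(18,30),(-18,30),(-38,17),(-56,16)],
 forearm=[(-70,-10),(-62,-17),(-14,-16),(14,-13),(35,-13),(50,-19),(70,-17),(77,-5),(77,5),(70,15),(62,31),(55,33),(48,28),(38,14),(14,13),(-14,16),(-62,17),(-70,10)],
 leg=[(-72,-8),(-65,-17),(-14,-16),(14,-16),(30,-16),(40,-22),(65,-22),(65,50),(58,55),(45,50),(35,20),(14,16),(-14,16),(-65,17),(-72,8)])
S=1000
def raster(pts):  # footprint, 1 mm/px
    im=np.zeros((1100,1100),np.uint8); ij=np.round(pts[:,:2]*S+[0,550]).astype(int); im[ij[:,1],ij[:,0]]=1
    return cv2.morphologyEx(im,cv2.MORPH_CLOSE,cv2.getStructuringElement(cv2.MORPH_ELLIPSE,(9,9)))
def fit(part,pts):
    im=raster(pts); im=cv2.GaussianBlur(im*1.0,(0,0),2); c=np.median(pts[:,:2],0)*S+[0,550]
    P=np.array(POLY[part],float)
    def cost(v):
        a=v[2];q=P@np.array([[np.cos(a),np.sin(a)],[-np.sin(a),np.cos(a)]])+v[:2]
        m=np.zeros(im.shape); cv2.fillPoly(m,[np.round(q*16).astype(np.int32)],1,shift=4)
        m=cv2.GaussianBlur(m[y0:y1,x0:x1],(0,0),2); return np.abs(m-im[y0:y1,x0:x1]).sum()/P.shape[0]*.01
    x0,y0=np.maximum((c-150).astype(int),0);x1,y1=(c+150).astype(int)
    R=[]
    for a in np.arange(-3.14,3.14,.52):
        s=np.array([*c,a]); r=minimize(cost,s,method="Nelder-Mead",options=dict(initial_simplex=s+np.array([[0,0,0],[20,0,0],[0,20,0],[0,0,.4]]),xatol=.01,fatol=1e-4))
        R.append((r.fun,(r.x[0])/S,(r.x[1]-550)/S,np.angle(np.exp(1j*r.x[2]))))
    return sorted(R)
def partpts(part,src):
    return np.vstack([(lambda w:w[w[:,2]>.006])(world(n,cv2.erode(m.astype(np.uint8),np.ones((2,2))),d)) for n,m,d in src])
E
python3 - <<'E'
from fit import *
M=np.load("m.npz")
for t in POLY:
    for cams in(("scene","side"),("scene",),("side",)):
        R=fit(t,partpts(t,[(n,M[n+"_"+t],M[n+"_d"]) for n in cams]))
        o=R[0]; alt=next((r for r in R if abs(np.angle(np.exp(1j*(r[3]-o[3]))))>.5),None)
        print(t,cams,np.round(o,3),"alt",np.round(alt,3))
for n,t in(("scene","torso_sheet"),("side","torso_sheet"),("side","head_sheet"),("side","forearm_sheet"),("scene","leg_sheet"),("side","leg_sheet")):
    (c,s,a)=cv2.minAreaRect((world(n,M[n+"_"+t],z=0)[:,:2]*1000).astype(np.float32)); print(n,t,np.round(c,1),np.round(s,1),round(a,1))
# forearm sheet in scene by brightness
g=M["scene_p"].astype(int); w=(g.min(2)>165).astype(np.uint8); n,l,st,_=cv2.connectedComponentsWithStats(cv2.morphologyEx(w,cv2.MORPH_CLOSE,np.ones((5,5))))
for k in range(1,n):
    if st[k,4]>600: (c,s,a)=cv2.minAreaRect((world("scene",l==k,z=0)[:,:2]*1000).astype(np.float32)); print("white",st[k,:2],np.round(c,1),np.round(s,1),round(a,1))
E
```

```text
torso ('scene', 'side') [0.55  0.502 0.449 1.588] alt [ 1.119  0.502  0.44  -1.533]
torso ('scene',) [1.008 0.505 0.452 1.555] alt [ 1.354  0.503  0.449 -1.648]
torso ('side',) [2.519 0.5   0.437 1.648] alt [ 2.551  0.5    0.432 -1.531]
head ('scene', 'side') [ 0.666  0.445 -0.004 -0.166] alt [ 0.756  0.44  -0.004  3.007]
head ('scene',) [ 1.04   0.445  0.004 -0.143] alt [1.136 0.444 0.005 2.92 ]
head ('side',) [ 0.917  0.441 -0.012 -0.194] alt [ 1.072  0.442 -0.011  2.917]
forearm ('scene', 'side') [ 0.422  0.682 -0.014  2.057] alt [ 0.57   0.678 -0.007 -1.095]
forearm ('scene',) [ 0.55   0.685 -0.01   2.094] alt [ 7.220e-01  6.790e-01 -1.000e-03 -1.022e+00]
forearm ('side',) [ 0.654  0.68  -0.02   2.085] alt [ 0.781  0.676 -0.015 -1.039]
leg ('scene', 'side') [ 0.632  0.512 -0.451 -0.914] alt [ 1.677  0.511 -0.448  2.173]
leg ('scene',) [ 1.174  0.515 -0.444 -0.914] alt [ 1.793  0.514 -0.44   2.294]
leg ('side',) [ 0.504  0.511 -0.456 -0.911] alt [ 1.512  0.51  -0.453  2.222]
scene torso_sheet [ 618.3 -232.7] [204.4 133.6] 81.6
side torso_sheet [ 614.8 -235.7] [201.  130.6] 82.4
side head_sheet [ 352.4 -264.6] [200.7 131.6] 8.6
side forearm_sheet [638.4 226.3] [131.8 200.6] 14.2
scene leg_sheet [355.1 283.3] [200.4 132.8] 77.1
side leg_sheet [351.6 278.6] [214.7 134. ] 75.9
white [186 162] [ 616.1 -233.7] [199.9 129.7] 82.4
white [356 201] [353.9 282.2] [199.8 129.7] 76.6
white [275 250] [639.1 228.9] [130.4 199.7] 14.5
```

```bash
cat > plan.py <<'E'
import sys,numpy as np
from rig import ctrl
# args: groups x,y,z,psi,n ; psi = world angle of tool x
o=ctrl.get_obs(); p=np.array(o["ee_pos"]); R=np.array(o["ee_rot"]); psi=np.arctan2(R[1,0],R[0,0])
print("now",np.round(p,4),"psi",round(psi,3),"t",round(o["time"],1),"gap",round(o["finger_gap"],4),"tilt",np.round(R[:2,2],4),"q7",np.round(o["q"][6],2))
for g in sys.argv[1:]:
    x,y,z,a,n=map(float,g.split(",")); n=int(n); D=np.array([x,y,z])-p; da=np.angle(np.exp(1j*(a-psi)))
    A=sum(np.array([[np.cos(t),np.sin(t)],[np.sin(t),-np.cos(t)]]) for t in psi+da*np.arange(n)/n)
    d=np.linalg.solve(A,D[:2])/.02; print(n,"rows dx %.2f dy %.2f dz %.2f rz %.2f"%(d[0],d[1],-D[2]/n/.02,-da/n/.08))
    p=np.array([x,y,z]); psi=a
E
python3 plan.py .682,-.014,.09,2.07,8 .682,-.014,.009,2.07,5
```

```text
now [0.65   0.     0.2313] psi 1.571 t 1.2 gap 0.0855 tilt [ 0.0001 -0.    ] q7 -0.05
8 rows dx -0.13 dy 0.18 dz 0.88 rz -0.78
5 rows dx 0.00 dy 0.00 dz 0.81 rz -0.00
```

Request:
{"op": "send_rows", "data": {"moves": [{"dx": -0.13, "dy": 0.18, "dz": 0.88, "rz": -0.78, "grip": 0}, {"dx": -0.13, "dy": 0.18, "dz": 0.88, "rz": -0.78, "grip": 0}, {"dx": -0.13, "dy": 0.18, "dz": 0.88, "rz": -0.78, "grip": 0}, {"dx": -0.13, "dy": 0.18, "dz": 0.88, "rz": -0.78, "grip": 0}, {"dx": -0.13, "dy": 0.18, "dz": 0.88, "rz": -0.78, "grip": 0}, {"dx": -0.13, "dy": 0.18, "dz": 0.88, "rz": -0.78, "grip": 0}, {"dx": -0.13, "dy": 0.18, "dz": 0.88, "rz": -0.78, "grip": 0}, {"dx": -0.13, "dy": 0.18, "dz": 0.88, "rz": -0.78, "grip": 0}], "force": 40}}

```text
$.moves[0]: bad value
```

```bash
python3 - <<'E'
from h import *
p,d=ctrl.camera("wrist"); cv2.imwrite("pics/w1.png",p); print(ctrl.camera_model("wrist"))
E
python3 plan.py .682,-.014,.009,2.07,5
```

```text
{'fx': 345.09524596447045, 'fy': 345.09524596447045, 'cx': 279.27326816123497, 'cy': 210.58412206249204, 'T_tool_cam': array([[-4.35320606e-05, -9.65347265e-01, -2.60968687e-01,
         6.52237155e-02],
       [ 9.99999810e-01, -2.02556688e-04,  5.82466402e-04,
        -2.85760581e-04],
       [-6.15143301e-04, -2.60968612e-01,  9.65347091e-01,
        -1.42362597e-01],
       [ 0.00000000e+00,  0.00000000e+00,  0.00000000e+00,
         1.00000000e+00]])}
now [0.65   0.     0.2314] psi 1.571 t 1.2 gap 0.0852 tilt [0.0002 0.    ] q7 -0.05
5 rows dx -0.20 dy 0.29 dz 2.22 rz -1.25
```

View pics/w1.png

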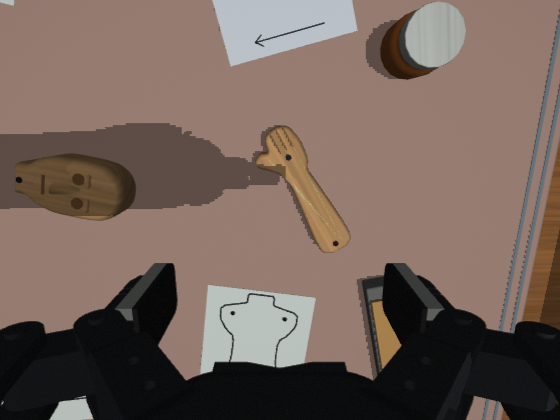

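The call was refused before any motion. The wrist view confirms two directions: the head's neck is on the left (−x), with its crown at +x, and the forearm's fingers point up-left. I'll send again with all keys filled in.

Request:
{"op": "send_rows", "data": {"moves": [{"dx": -0.13, "dy": 0.18, "dz": 0.88, "rx": 0.0, "ry": 0.0, "rz": -0.78, "grip": 0.0}, {"dx": -0.13, "dy": 0.18, "dz": 0.88, "rx": 0.0, "ry": 0.0, "rz": -0.78, "grip": 0.0}, {"dx": -0.13, "dy": 0.18, "dz": 0.88, "rx": 0.0, "ry": 0.0, "rz": -0.78, "grip": 0.0}, {"dx": -0.13, "dy": 0.18, "dz": 0.88, "rx": 0.0, "ry": 0.0, "rz": -0.78, "grip": 0.0}, {"dx": -0.13, "dy": 0.18, "dz": 0.88, "rx": 0.0, "ry": 0.0, "rz": -0.78, "grip": 0.0}, {"dx": -0.13, "dy": 0.18, "dz": 0.88, "rx": 0.0, "ry": 0.0, "rz": -0.78, "grip": 0.0}, {"dx": -0.13, "dy": 0.18, "dz": 0.88, "rx": 0.0, "ry": 0.0, "rz": -0.78, "grip": 0.0}, {"dx": -0.13, "dy": 0.18, "dz": 0.88, "rx": 0.0, "ry": 0.0, "rz": -0.78, "grip": 0.0}], "force": 40}}

```text
time: 2.05
ee_pos: [0.6826, -0.0141, 0.0899]
ee_rot: [[-0.481, 0.877, 0.0], [0.877, 0.481, -0.0], [-0.0, 0.0, -1.0]]
ft_force: [-0.1, -1.1, -0.5]
finger_gap: 0.0855
finger_force: 0.0
```

Request:
{"op": "send_rows", "data": {"moves": [{"dx": 0, "dy": 0, "dz": 0.8, "rx": 0, "ry": 0, "rz": 0, "grip": 0}, {"dx": 0, "dy": 0, "dz": 0.8, "rx": 0, "ry": 0, "rz": 0, "grip": 0}, {"dx": 0, "dy": 0, "dz": 0.8, "rx": 0, "ry": 0, "rz": 0, "grip": 0}, {"dx": 0, "dy": 0, "dz": 0.8, "rx": 0, "ry": 0, "rz": 0, "grip": 0}, {"dx": 0, "dy": 0, "dz": 0.8, "rx": 0, "ry": 0, "rz": 0, "grip": 0}, {"dx": 0, "dy": 0, "dz": 0, "rx": 0, "ry": 0, "rz": 0, "grip": 0}]}}

```text
time: 2.65
ee_pos: [0.68, -0.0138, 0.0075]
ee_rot: [[-0.479, 0.878, -0.005], [0.878, 0.479, -0.0], [0.002, -0.005, -1.0]]
ft_force: [-0.9, -0.7, -0.5]
finger_gap: 0.0854
finger_force: 0.0
```

Request:
{"op": "send_rows", "data": {"moves": [{"dx": 0, "dy": 0, "dz": 0, "rx": 0, "ry": 0, "rz": 0, "grip": 1}, {"dx": 0, "dy": 0, "dz": 0, "rx": 0, "ry": 0, "rz": 0, "grip": 1}, {"dx": 0, "dy": 0, "dz": 0, "rx": 0, "ry": 0, "rz": 0, "grip": 1}, {"dx": 0, "dy": 0, "dz": 0, "rx": 0, "ry": 0, "rz": 0, "grip": 1}, {"dx": 0, "dy": 0, "dz": 0, "rx": 0, "ry": 0, "rz": 0, "grip": 1}, {"dx": 0, "dy": 0, "dz": 0, "rx": 0, "ry": 0, "rz": 0, "grip": 1}]}}

```text
time: 3.25
ee_pos: [0.6832, -0.0139, 0.0116]
ee_rot: [[-0.479, 0.878, 0.002], [0.878, 0.479, 0.0], [-0.001, 0.002, -1.0]]
ft_force: [-0.2, 0.4, 3.0]
finger_gap: 0.0271
finger_force: 40.6
```

```bash
python3 - <<'E'
from h import *
p,d=ctrl.camera("wrist"); cv2.imwrite("pics/w2.png",p)
E
python3 plan.py .682,-.014,.12,2.07,6 .641,.247,.10,1.82,14 .641,.247,.0105,1.82,6
```

```text
now [ 0.6832 -0.0138  0.0116] psi 2.07 t 3.3 gap 0.027 tilt [0.0019 0.0001] q7 0.42
6 rows dx 0.00 dy -0.01 dz -0.90 rz 0.00
14 rows dx 0.92 dy 0.21 dz 0.07 rz 0.22
6 rows dx 0.00 dy 0.00 dz 0.75 rz -0.00
```

View pics/w2.png

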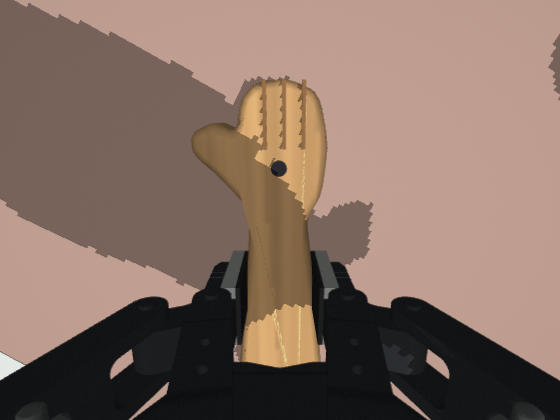

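The forearm is gripped. Its thumb is on the left, as expected, and the fingertips are at about (283,80). I'll check the grip offset along the part from the tip.

```bash
cat > tip.py <<'E'
import sys
from h import *
# tip.py u v zworld : tool-frame xy of a wrist pixel on the plane at world height z
m=ctrl.camera_model("wrist");T=m["T_tool_cam"];z=ctrl.get_obs()["ee_pos"][2]
for a in sys.argv[1:]:
    u,v,h=map(float,a.split(",")); r=T[:3,:3]@[(u-m["cx"])/m["fx"],(v-m["cy"])/m["fy"],1]; k=((z-h)-T[2,3])/r[2]; print(np.round((T[:3,3]+k*r)[:2],4))
E
python3 tip.py 283,80,.022 283,80,.026 193,138,.015 326,140,.015
```

```text
[0.0784 0.0008]
[0.078  0.0007]
[ 0.0575 -0.0346]
[0.0568 0.0179]
```

Tip at 78 mm and thumb at 57 mm, against 77 and 55 on the drawing: the grip is centred to about 1–2 mm. Carrying it to its sheet.

Request:
{"op": "send_rows", "data": {"moves": [{"dx": 0, "dy": 0, "dz": -0.9, "rx": 0, "ry": 0, "rz": 0, "grip": 1}, {"dx": 0, "dy": 0, "dz": -0.9, "rx": 0, "ry": 0, "rz": 0, "grip": 1}, {"dx": 0, "dy": 0, "dz": -0.9, "rx": 0, "ry": 0, "rz": 0, "grip": 1}, {"dx": 0, "dy": 0, "dz": -0.9, "rx": 0, "ry": 0, "rz": 0, "grip": 1}, {"dx": 0, "dy": 0, "dz": -0.9, "rx": 0, "ry": 0, "rz": 0, "grip": 1}, {"dx": 0, "dy": 0, "dz": -0.9, "rx": 0, "ry": 0, "rz": 0, "grip": 1}]}}

```text
time: 3.9
ee_pos: [0.6819, -0.014, 0.12]
ee_rot: [[-0.479, 0.878, -0.0], [0.878, 0.479, -0.0], [0.0, -0.0, -1.0]]
ft_force: [-0.2, 0.1, -0.2]
finger_gap: 0.0266
finger_force: 40.0
```

Request:
{"op": "send_rows", "data": {"moves": [{"dx": 0.92, "dy": 0.21, "dz": 0.07, "rx": 0, "ry": 0, "rz": 0.22, "grip": 1}, {"dx": 0.92, "dy": 0.21, "dz": 0.07, "rx": 0, "ry": 0, "rz": 0.22, "grip": 1}, {"dx": 0.92, "dy": 0.21, "dz": 0.07, "rx": 0, "ry": 0, "rz": 0.22, "grip": 1}, {"dx": 0.92, "dy": 0.21, "dz": 0.07, "rx": 0, "ry": 0, "rz": 0.22, "grip": 1}, {"dx": 0.92, "dy": 0.21, "dz": 0.07, "rx": 0, "ry": 0, "rz": 0.22, "grip": 1}, {"dx": 0.92, "dy": 0.21, "dz": 0.07, "rx": 0, "ry": 0, "rz": 0.22, "grip": 1}, {"dx": 0.92, "dy": 0.21, "dz": 0.07, "rx": 0, "ry": 0, "rz": 0.22, "grip": 1}]}}

```text
time: 4.6
ee_pos: [0.6527, 0.1155, 0.1094]
ee_rot: [[-0.367, 0.93, -0.0], [0.93, 0.367, -0.0], [-0.0, -0.0, -1.0]]
ft_force: [0.5, 0.8, 0.0]
finger_gap: 0.0265
finger_force: 40.1
```

Request:
{"op": "send_rows", "data": {"moves": [{"dx": 0.92, "dy": 0.21, "dz": 0.07, "rx": 0, "ry": 0, "rz": 0.22, "grip": 1}, {"dx": 0.92, "dy": 0.21, "dz": 0.07, "rx": 0, "ry": 0, "rz": 0.22, "grip": 1}, {"dx": 0.92, "dy": 0.21, "dz": 0.07, "rx": 0, "ry": 0, "rz": 0.22, "grip": 1}, {"dx": 0.92, "dy": 0.21, "dz": 0.07, "rx": 0, "ry": 0, "rz": 0.22, "grip": 1}, {"dx": 0.92, "dy": 0.21, "dz": 0.07, "rx": 0, "ry": 0, "rz": 0.22, "grip": 1}, {"dx": 0.92, "dy": 0.21, "dz": 0.07, "rx": 0, "ry": 0, "rz": 0.22, "grip": 1}, {"dx": 0.92, "dy": 0.21, "dz": 0.07, "rx": 0, "ry": 0, "rz": 0.22, "grip": 1}, {"dx": 0, "dy": 0, "dz": 0, "rx": 0, "ry": 0, "rz": 0, "grip": 1}]}}

```text
time: 5.4
ee_pos: [0.6387, 0.2507, 0.0993]
ee_rot: [[-0.255, 0.967, -0.001], [0.967, 0.255, 0.003], [0.003, -0.0, -1.0]]
ft_force: [-0.6, 0.3, -1.0]
finger_gap: 0.0268
finger_force: 40.1
```

```bash
python3 plan.py .641,.247,.020,1.82,5 .641,.247,.0125,1.82,2
```

```text
now [0.6387 0.2507 0.0993] psi 1.829 t 5.4 gap 0.0268 tilt [-0.0009  0.0027] q7 -0.2
5 rows dx -0.04 dy 0.01 dz 0.79 rz 0.02
2 rows dx 0.00 dy 0.00 dz 0.19 rz -0.00
```

Request:
{"op": "send_rows", "data": {"moves": [{"dx": 0, "dy": 0, "dz": 0.78, "rx": 0, "ry": 0, "rz": 0, "grip": 1}, {"dx": 0, "dy": 0, "dz": 0.78, "rx": 0, "ry": 0, "rz": 0, "grip": 1}, {"dx": 0, "dy": 0, "dz": 0.78, "rx": 0, "ry": 0, "rz": 0, "grip": 1}, {"dx": 0, "dy": 0, "dz": 0.78, "rx": 0, "ry": 0, "rz": 0, "grip": 1}, {"dx": 0, "dy": 0, "dz": 0.78, "rx": 0, "ry": 0, "rz": 0, "grip": 1}, {"dx": 0, "dy": 0, "dz": 0.2, "rx": 0, "ry": 0, "rz": 0, "grip": 1}, {"dx": 0, "dy": 0, "dz": 0.2, "rx": 0, "ry": 0, "rz": 0, "grip": 1}, {"dx": 0, "dy": 0, "dz": 0, "rx": 0, "ry": 0, "rz": 0, "grip": 1}]}}

```text
time: 6.2
ee_pos: [0.6403, 0.2463, 0.0127]
ee_rot: [[-0.25, 0.968, -0.0], [0.968, 0.25, -0.0], [-0.0, -0.0, -1.0]]
ft_force: [0.3, -1.0, -0.8]
finger_gap: 0.0266
finger_force: 40.1
```

```bash
python3 - <<'E'
from h import *
p,d=ctrl.camera("wrist"); cv2.imwrite("pics/w3.png",p)
E
python3 plan.py
```

```text
now [0.6406 0.2465 0.0133] psi 1.824 t 6.2 gap 0.0269 tilt [0.0008 0.0003] q7 -0.2
```

View pics/w3.png

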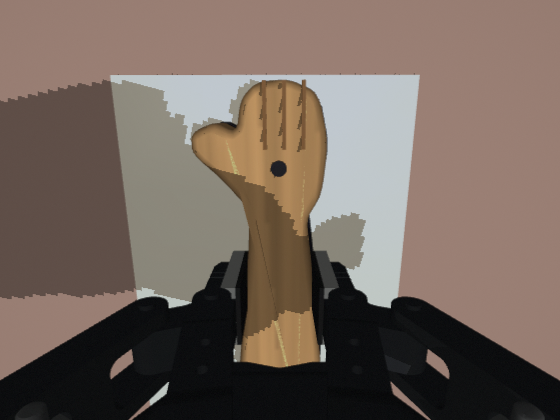

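The forearm lies over its outline, with a thin strip of drawing showing at (228,125) and the sheet edge about 5 mm beyond the fingertips. Releasing it and heading for the torso.

Request:
{"op": "send_rows", "data": {"moves": [{"dx": 0, "dy": 0, "dz": 0.02, "rx": 0, "ry": 0, "rz": 0, "grip": 0.5}, {"dx": 0, "dy": 0, "dz": 0, "rx": 0, "ry": 0, "rz": 0, "grip": 0}, {"dx": 0, "dy": 0, "dz": 0, "rx": 0, "ry": 0, "rz": 0, "grip": 0}, {"dx": 0, "dy": 0, "dz": 0, "rx": 0, "ry": 0, "rz": 0, "grip": 0}, {"dx": 0, "dy": 0, "dz": -0.5, "rx": 0, "ry": 0, "rz": 0, "grip": 0}, {"dx": 0, "dy": 0, "dz": -0.9, "rx": 0, "ry": 0, "rz": 0, "grip": 0}, {"dx": 0, "dy": 0, "dz": -0.9, "rx": 0, "ry": 0, "rz": 0, "grip": 0}, {"dx": 0, "dy": 0, "dz": -0.9, "rx": 0, "ry": 0, "rz": 0, "grip": 0}]}}

```text
time: 7.05
ee_pos: [0.6409, 0.2465, 0.0791]
ee_rot: [[-0.25, 0.968, 0.002], [0.968, 0.25, 0.001], [0.0, 0.002, -1.0]]
ft_force: [0.5, -0.4, -0.1]
finger_gap: 0.0857
finger_force: 0.0
```

```bash
python3 plan.py .502,.449,.11,1.588,12 .502,.449,.012,1.588,6
```

```text
now [0.6409 0.2465 0.0791] psi 1.824 t 7.0 gap 0.0857 tilt [0.002  0.0008] q7 -0.2
12 rows dx 0.92 dy -0.45 dz -0.13 rz 0.25
6 rows dx 0.00 dy 0.00 dz 0.82 rz -0.00
```

Request:
{"op": "send_rows", "data": {"moves": [{"dx": 0.92, "dy": -0.45, "dz": -0.13, "rx": 0, "ry": 0, "rz": 0.25, "grip": 0}, {"dx": 0.92, "dy": -0.45, "dz": -0.13, "rx": 0, "ry": 0, "rz": 0.25, "grip": 0}, {"dx": 0.92, "dy": -0.45, "dz": -0.13, "rx": 0, "ry": 0, "rz": 0.25, "grip": 0}, {"dx": 0.92, "dy": -0.45, "dz": -0.13, "rx": 0, "ry": 0, "rz": 0.25, "grip": 0}, {"dx": 0.92, "dy": -0.45, "dz": -0.13, "rx": 0, "ry": 0, "rz": 0.25, "grip": 0}, {"dx": 0.92, "dy": -0.45, "dz": -0.13, "rx": 0, "ry": 0, "rz": 0.25, "grip": 0}]}}

```text
time: 7.65
ee_pos: [0.5653, 0.3445, 0.0944]
ee_rot: [[-0.132, 0.991, 0.002], [0.991, 0.132, 0.001], [0.001, 0.002, -1.0]]
ft_force: [0.5, 0.6, -0.3]
finger_gap: 0.0855
finger_force: 0.0
```

Request:
{"op": "send_rows", "data": {"moves": [{"dx": 0.92, "dy": -0.45, "dz": -0.13, "rx": 0, "ry": 0, "rz": 0.25, "grip": 0}, {"dx": 0.92, "dy": -0.45, "dz": -0.13, "rx": 0, "ry": 0, "rz": 0.25, "grip": 0}, {"dx": 0.92, "dy": -0.45, "dz": -0.13, "rx": 0, "ry": 0, "rz": 0.25, "grip": 0}, {"dx": 0.92, "dy": -0.45, "dz": -0.13, "rx": 0, "ry": 0, "rz": 0.25, "grip": 0}, {"dx": 0.92, "dy": -0.45, "dz": -0.13, "rx": 0, "ry": 0, "rz": 0.25, "grip": 0}, {"dx": 0.92, "dy": -0.45, "dz": -0.13, "rx": 0, "ry": 0, "rz": 0.25, "grip": 0}, {"dx": 0, "dy": 0, "dz": 0, "rx": 0, "ry": 0, "rz": 0, "grip": 0}]}}

```text
time: 8.35
ee_pos: [0.5, 0.4537, 0.1101]
ee_rot: [[-0.019, 1.0, 0.001], [1.0, 0.019, 0.005], [0.005, 0.001, -1.0]]
ft_force: [0.0, 0.9, 0.4]
finger_gap: 0.0856
finger_force: 0.0
```

```bash
python3 - <<'E'
from h import *
p,d=ctrl.camera("wrist"); cv2.imwrite("pics/w4.png",p)
E
python3 plan.py .502,.449,.012,1.588,6
```

```text
now [0.5015 0.451  0.1095] psi 1.587 t 8.4 gap 0.0855 tilt [0.0013 0.0022] q7 -0.79
6 rows dx -0.02 dy 0.00 dz 0.81 rz -0.00
```

View pics/w4.png

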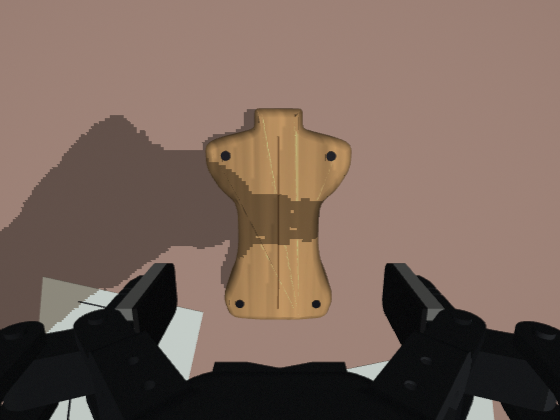

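The torso lies aligned with the tool: neck tip (279,108), hips edge row 319, waist centred at (279,225). I'm measuring the offset.

```bash
python3 tip.py 279,108,.040 279,319,.038 207,160,.038 351,160,.038 239,225,.038 320,225,.038
```

```text
[ 0.0705 -0.0003]
[-0.0714 -0.0004]
[ 0.0398 -0.0448]
[0.0398 0.0441]
[-0.0023 -0.0263]
[-0.0023  0.0263]
```

Request:
{"op": "send_rows", "data": {"moves": [{"dx": -0.12, "dy": 0, "dz": 0.81, "rx": 0, "ry": 0, "rz": 0, "grip": 0}, {"dx": 0, "dy": 0, "dz": 0.81, "rx": 0, "ry": 0, "rz": 0, "grip": 0}, {"dx": 0, "dy": 0, "dz": 0.81, "rx": 0, "ry": 0, "rz": 0, "grip": 0}, {"dx": 0, "dy": 0, "dz": 0.81, "rx": 0, "ry": 0, "rz": 0, "grip": 0}, {"dx": 0, "dy": 0, "dz": 0.81, "rx": 0, "ry": 0, "rz": 0, "grip": 0}, {"dx": 0, "dy": 0, "dz": 0.81, "rx": 0, "ry": 0, "rz": 0, "grip": 0}, {"dx": 0, "dy": 0, "dz": 0, "rx": 0, "ry": 0, "rz": 0, "grip": 0}]}}

```text
time: 9.1
ee_pos: [0.5004, 0.445, 0.0071]
ee_rot: [[-0.013, 1.0, -0.004], [1.0, 0.013, -0.004], [-0.004, -0.004, -1.0]]
ft_force: [-0.9, -0.1, -0.9]
finger_gap: 0.0852
finger_force: 0.0
```

Request:
{"op": "send_rows", "data": {"moves": [{"dx": 0, "dy": 0, "dz": 0, "rx": 0, "ry": 0, "rz": 0, "grip": 1}, {"dx": 0, "dy": 0, "dz": 0, "rx": 0, "ry": 0, "rz": 0, "grip": 1}, {"dx": 0, "dy": 0, "dz": 0, "rx": 0, "ry": 0, "rz": 0, "grip": 1}, {"dx": 0, "dy": 0, "dz": 0, "rx": 0, "ry": 0, "rz": 0, "grip": 1}, {"dx": 0, "dy": 0, "dz": 0, "rx": 0, "ry": 0, "rz": 0, "grip": 1}], "force": 50}}

```text
time: 9.6
ee_pos: [0.5028, 0.4479, 0.0123]
ee_rot: [[-0.013, 1.0, 0.002], [1.0, 0.013, 0.003], [0.003, 0.002, -1.0]]
ft_force: [-1.4, -0.5, 5.6]
finger_gap: 0.0528
finger_force: 83.1
```

```bash
python3 plan.py .502,.447,.13,1.588,7 .6186,-.214,.12,1.438,36 .6186,-.214,.0135,1.438,6
```

```text
now [0.5028 0.4479 0.0123] psi 1.584 t 9.6 gap 0.0528 tilt [0.0017 0.0026] q7 -0.8
7 rows dx -0.01 dy -0.01 dz -0.84 rz -0.01
36 rows dx -0.91 dy 0.21 dz 0.01 rz 0.05
6 rows dx 0.00 dy 0.00 dz 0.89 rz -0.00
```

Request:
{"op": "send_rows", "data": {"moves": [{"dx": 0, "dy": 0, "dz": -0.5, "rx": 0, "ry": 0, "rz": 0, "grip": 1}, {"dx": 0, "dy": 0, "dz": -0.9, "rx": 0, "ry": 0, "rz": 0, "grip": 1}, {"dx": 0, "dy": 0, "dz": -0.9, "rx": 0, "ry": 0, "rz": 0, "grip": 1}, {"dx": 0, "dy": 0, "dz": -0.9, "rx": 0, "ry": 0, "rz": 0, "grip": 1}, {"dx": 0, "dy": 0, "dz": -0.9, "rx": 0, "ry": 0, "rz": 0, "grip": 1}, {"dx": 0, "dy": 0, "dz": -0.9, "rx": 0, "ry": 0, "rz": 0, "grip": 1}, {"dx": 0, "dy": 0, "dz": -0.9, "rx": 0, "ry": 0, "rz": 0, "grip": 1}]}}

```text
time: 10.3
ee_pos: [0.5021, 0.4457, 0.1291]
ee_rot: [[-0.013, 1.0, -0.0], [1.0, 0.013, -0.001], [-0.001, -0.0, -1.0]]
ft_force: [0.3, 0.9, -2.5]
finger_gap: 0.0533
finger_force: 82.5
```

Request:
{"op": "send_rows", "data": {"moves": [{"dx": -0.91, "dy": 0.21, "dz": 0, "rx": 0, "ry": 0, "rz": 0.05, "grip": 1}, {"dx": -0.91, "dy": 0.21, "dz": 0, "rx": 0, "ry": 0, "rz": 0.05, "grip": 1}, {"dx": -0.91, "dy": 0.21, "dz": 0, "rx": 0, "ry": 0, "rz": 0.05, "grip": 1}, {"dx": -0.91, "dy": 0.21, "dz": 0, "rx": 0, "ry": 0, "rz": 0.05, "grip": 1}, {"dx": -0.91, "dy": 0.21, "dz": 0, "rx": 0, "ry": 0, "rz": 0.05, "grip": 1}, {"dx": -0.91, "dy": 0.21, "dz": 0, "rx": 0, "ry": 0, "rz": 0.05, "grip": 1}, {"dx": -0.91, "dy": 0.21, "dz": 0, "rx": 0, "ry": 0, "rz": 0.05, "grip": 1}, {"dx": -0.91, "dy": 0.21, "dz": 0, "rx": 0, "ry": 0, "rz": 0.05, "grip": 1}]}}

```text
time: 11.1
ee_pos: [0.536, 0.2993, 0.1285]
ee_rot: [[0.02, 1.0, 0.0], [1.0, -0.02, 0.0], [0.0, 0.0, -1.0]]
ft_force: [0.3, 0.1, -2.3]
finger_gap: 0.0532
finger_force: 82.5
```

Request:
{"op": "send_rows", "data": {"moves": [{"dx": -0.91, "dy": 0.21, "dz": 0, "rx": 0, "ry": 0, "rz": 0.05, "grip": 1}, {"dx": -0.91, "dy": 0.21, "dz": 0, "rx": 0, "ry": 0, "rz": 0.05, "grip": 1}, {"dx": -0.91, "dy": 0.21, "dz": 0, "rx": 0, "ry": 0, "rz": 0.05, "grip": 1}, {"dx": -0.91, "dy": 0.21, "dz": 0, "rx": 0, "ry": 0, "rz": 0.05, "grip": 1}, {"dx": -0.91, "dy": 0.21, "dz": 0, "rx": 0, "ry": 0, "rz": 0.05, "grip": 1}, {"dx": -0.91, "dy": 0.21, "dz": 0, "rx": 0, "ry": 0, "rz": 0.05, "grip": 1}, {"dx": -0.91, "dy": 0.21, "dz": 0, "rx": 0, "ry": 0, "rz": 0.05, "grip": 1}, {"dx": -0.91, "dy": 0.21, "dz": 0, "rx": 0, "ry": 0, "rz": 0.05, "grip": 1}]}}

```text
time: 11.9
ee_pos: [0.5647, 0.1528, 0.1286]
ee_rot: [[0.051, 0.999, 0.0], [0.999, -0.051, 0.0], [0.0, 0.0, -1.0]]
ft_force: [-0.5, -0.7, -2.2]
finger_gap: 0.0531
finger_force: 82.5
```

Request:
{"op": "send_rows", "data": {"moves": [{"dx": -0.91, "dy": 0.21, "dz": 0, "rx": 0, "ry": 0, "rz": 0.05, "grip": 1}, {"dx": -0.91, "dy": 0.21, "dz": 0, "rx": 0, "ry": 0, "rz": 0.05, "grip": 1}, {"dx": -0.91, "dy": 0.21, "dz": 0, "rx": 0, "ry": 0, "rz": 0.05, "grip": 1}, {"dx": -0.91, "dy": 0.21, "dz": 0, "rx": 0, "ry": 0, "rz": 0.05, "grip": 1}, {"dx": -0.91, "dy": 0.21, "dz": 0, "rx": 0, "ry": 0, "rz": 0.05, "grip": 1}, {"dx": -0.91, "dy": 0.21, "dz": 0, "rx": 0, "ry": 0, "rz": 0.05, "grip": 1}, {"dx": -0.91, "dy": 0.21, "dz": 0, "rx": 0, "ry": 0, "rz": 0.05, "grip": 1}, {"dx": -0.91, "dy": 0.21, "dz": 0, "rx": 0, "ry": 0, "rz": 0.05, "grip": 1}]}}

```text
time: 12.7
ee_pos: [0.5885, 0.0054, 0.1285]
ee_rot: [[0.083, 0.997, 0.0], [0.997, -0.083, 0.0], [0.0, 0.0, -1.0]]
ft_force: [-0.5, -0.4, -1.9]
finger_gap: 0.0527
finger_force: 82.5
```

Request:
{"op": "send_rows", "data": {"moves": [{"dx": -0.91, "dy": 0.21, "dz": 0, "rx": 0, "ry": 0, "rz": 0.05, "grip": 1}, {"dx": -0.91, "dy": 0.21, "dz": 0, "rx": 0, "ry": 0, "rz": 0.05, "grip": 1}, {"dx": -0.91, "dy": 0.21, "dz": 0, "rx": 0, "ry": 0, "rz": 0.05, "grip": 1}, {"dx": -0.91, "dy": 0.21, "dz": 0, "rx": 0, "ry": 0, "rz": 0.05, "grip": 1}, {"dx": -0.91, "dy": 0.21, "dz": 0, "rx": 0, "ry": 0, "rz": 0.05, "grip": 1}, {"dx": -0.91, "dy": 0.21, "dz": 0, "rx": 0, "ry": 0, "rz": 0.05, "grip": 1}, {"dx": 0, "dy": 0, "dz": 0, "rx": 0, "ry": 0, "rz": 0, "grip": 1}]}}

```text
time: 13.4
ee_pos: [0.6033, -0.1091, 0.1287]
ee_rot: [[0.112, 0.994, 0.0], [0.994, -0.112, -0.003], [-0.003, 0.001, -1.0]]
ft_force: [0.4, -0.3, -2.5]
finger_gap: 0.0535
finger_force: 82.6
```

```bash
python3 plan.py .6186,-.214,.12,1.438,6 .6186,-.214,.0135,1.438,7
```

```text
now [ 0.6033 -0.1091  0.1287] psi 1.458 t 13.4 gap 0.0535 tilt [ 0.0004 -0.0027] q7 0.06
6 rows dx -0.85 dy 0.23 dz 0.07 rz 0.04
7 rows dx 0.00 dy 0.00 dz 0.76 rz -0.00
```

Request:
{"op": "send_rows", "data": {"moves": [{"dx": -0.87, "dy": 0.23, "dz": 0.07, "rx": 0, "ry": 0, "rz": 0.04, "grip": 1}, {"dx": -0.87, "dy": 0.23, "dz": 0.07, "rx": 0, "ry": 0, "rz": 0.04, "grip": 1}, {"dx": -0.87, "dy": 0.23, "dz": 0.07, "rx": 0, "ry": 0, "rz": 0.04, "grip": 1}, {"dx": -0.87, "dy": 0.23, "dz": 0.07, "rx": 0, "ry": 0, "rz": 0.04, "grip": 1}, {"dx": -0.87, "dy": 0.23, "dz": 0.07, "rx": 0, "ry": 0, "rz": 0.04, "grip": 1}, {"dx": -0.87, "dy": 0.23, "dz": 0.07, "rx": 0, "ry": 0, "rz": 0.04, "grip": 1}, {"dx": 0, "dy": 0, "dz": 0, "rx": 0, "ry": 0, "rz": 0, "grip": 1}, {"dx": 0, "dy": 0, "dz": 0, "rx": 0, "ry": 0, "rz": 0, "grip": 1}]}}

```text
time: 14.2
ee_pos: [0.6187, -0.2113, 0.1199]
ee_rot: [[0.127, 0.992, -0.0], [0.992, -0.127, 0.001], [0.001, -0.0, -1.0]]
ft_force: [0.4, 0.7, -2.9]
finger_gap: 0.0532
finger_force: 82.6
```

```bash
python3 plan.py .6186,-.214,.021,1.438,5 .6186,-.214,.0135,1.438,2
```

```text
now [ 0.6187 -0.2113  0.1199] psi 1.443 t 14.2 gap 0.0532 tilt [-0.0003  0.0007] q7 0.22
5 rows dx -0.03 dy 0.00 dz 0.99 rz 0.01
2 rows dx 0.00 dy 0.00 dz 0.19 rz -0.00
```

Request:
{"op": "send_rows", "data": {"moves": [{"dx": -0.03, "dy": 0, "dz": 0.98, "rx": 0, "ry": 0, "rz": 0, "grip": 1}, {"dx": -0.03, "dy": 0, "dz": 0.98, "rx": 0, "ry": 0, "rz": 0, "grip": 1}, {"dx": -0.03, "dy": 0, "dz": 0.98, "rx": 0, "ry": 0, "rz": 0, "grip": 1}, {"dx": -0.03, "dy": 0, "dz": 0.98, "rx": 0, "ry": 0, "rz": 0, "grip": 1}, {"dx": -0.03, "dy": 0, "dz": 0.9, "rx": 0, "ry": 0, "rz": 0, "grip": 1}, {"dx": 0, "dy": 0, "dz": 0.25, "rx": 0, "ry": 0, "rz": 0, "grip": 1}, {"dx": 0, "dy": 0, "dz": 0.2, "rx": 0, "ry": 0, "rz": 0, "grip": 1}, {"dx": 0, "dy": 0, "dz": 0, "rx": 0, "ry": 0, "rz": 0, "grip": 1}]}}

```text
time: 15.0
ee_pos: [0.6189, -0.2134, 0.0151]
ee_rot: [[0.125, 0.992, 0.001], [0.992, -0.125, 0.0], [0.0, 0.001, -1.0]]
ft_force: [0.6, -0.0, -2.1]
finger_gap: 0.0536
finger_force: 82.5
```

```bash
python3 - <<'E'
from h import *
p,d=ctrl.camera("wrist"); cv2.imwrite("pics/w5.png",p)
E
python3 plan.py; python3 tip.py 279,65,0
```

```text
now [ 0.6192 -0.2137  0.0155] psi 1.445 t 15.1 gap 0.0533 tilt [ 0.0014 -0.    ] q7 0.24
[ 0.0867 -0.0002]
```

View pics/w5.png

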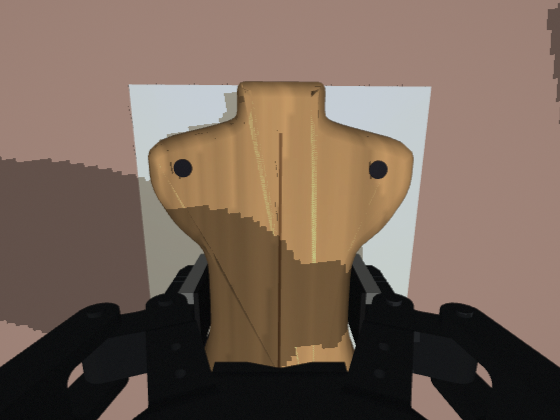

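The torso covers its outline, and the sheet's far edge at row 85 matches the expected 80 mm ahead of the tool. I'll lower it the last 2.5 mm and release it.

Request:
{"op": "send_rows", "data": {"moves": [{"dx": 0, "dy": 0, "dz": 0.1, "rx": 0, "ry": 0, "rz": 0, "grip": 1}, {"dx": 0, "dy": 0, "dz": 0, "rx": 0, "ry": 0, "rz": 0, "grip": 0.2}, {"dx": 0, "dy": 0, "dz": 0, "rx": 0, "ry": 0, "rz": 0, "grip": 0}, {"dx": 0, "dy": 0, "dz": 0, "rx": 0, "ry": 0, "rz": 0, "grip": 0}, {"dx": 0, "dy": 0, "dz": -0.5, "rx": 0, "ry": 0, "rz": 0, "grip": 0}, {"dx": 0, "dy": 0, "dz": -1, "rx": 0, "ry": 0, "rz": 0, "grip": 0}, {"dx": 0, "dy": 0, "dz": -1, "rx": 0, "ry": 0, "rz": 0, "grip": 0}, {"dx": 0, "dy": 0, "dz": -1, "rx": 0, "ry": 0, "rz": 0, "grip": 0}]}}

```text
time: 15.85
ee_pos: [0.6187, -0.2143, 0.0844]
ee_rot: [[0.126, 0.992, 0.001], [0.992, -0.126, -0.0], [-0.0, 0.001, -1.0]]
ft_force: [-0.2, 0.2, -0.3]
finger_gap: 0.0855
finger_force: 0.0
```

```bash
python3 plan.py .512,-.451,.11,2.23,15 .512,-.451,.01,2.23,5
```

```text
now [ 0.6187 -0.2143  0.0844] psi 1.444 t 15.8 gap 0.0855 tilt [ 0.0009 -0.0003] q7 0.23
15 rows dx -0.70 dy -0.55 dz -0.09 rz -0.65
5 rows dx 0.00 dy 0.00 dz 1.00 rz -0.00
```

Request:
{"op": "send_rows", "data": {"moves": [{"dx": -0.7, "dy": -0.55, "dz": -0.09, "rx": 0, "ry": 0, "rz": -0.65, "grip": 0}, {"dx": -0.7, "dy": -0.55, "dz": -0.09, "rx": 0, "ry": 0, "rz": -0.65, "grip": 0}, {"dx": -0.7, "dy": -0.55, "dz": -0.09, "rx": 0, "ry": 0, "rz": -0.65, "grip": 0}, {"dx": -0.7, "dy": -0.55, "dz": -0.09, "rx": 0, "ry": 0, "rz": -0.65, "grip": 0}, {"dx": -0.7, "dy": -0.55, "dz": -0.09, "rx": 0, "ry": 0, "rz": -0.65, "grip": 0}, {"dx": -0.7, "dy": -0.55, "dz": -0.09, "rx": 0, "ry": 0, "rz": -0.65, "grip": 0}, {"dx": -0.7, "dy": -0.55, "dz": -0.09, "rx": 0, "ry": 0, "rz": -0.65, "grip": 0}, {"dx": -0.7, "dy": -0.55, "dz": -0.09, "rx": 0, "ry": 0, "rz": -0.65, "grip": 0}]}}

```text
time: 16.65
ee_pos: [0.5372, -0.3308, 0.0983]
ee_rot: [[-0.288, 0.958, 0.001], [0.958, 0.288, -0.001], [-0.001, 0.001, -1.0]]
ft_force: [-0.6, -1.2, -0.3]
finger_gap: 0.0854
finger_force: 0.0
```

Request:
{"op": "send_rows", "data": {"moves": [{"dx": -0.7, "dy": -0.55, "dz": -0.09, "rx": 0, "ry": 0, "rz": -0.65, "grip": 0}, {"dx": -0.7, "dy": -0.55, "dz": -0.09, "rx": 0, "ry": 0, "rz": -0.65, "grip": 0}, {"dx": -0.7, "dy": -0.55, "dz": -0.09, "rx": 0, "ry": 0, "rz": -0.65, "grip": 0}, {"dx": -0.7, "dy": -0.55, "dz": -0.09, "rx": 0, "ry": 0, "rz": -0.65, "grip": 0}, {"dx": -0.7, "dy": -0.55, "dz": -0.09, "rx": 0, "ry": 0, "rz": -0.65, "grip": 0}, {"dx": -0.7, "dy": -0.55, "dz": -0.09, "rx": 0, "ry": 0, "rz": -0.65, "grip": 0}, {"dx": -0.7, "dy": -0.55, "dz": -0.09, "rx": 0, "ry": 0, "rz": -0.65, "grip": 0}, {"dx": 0, "dy": 0, "dz": 0, "rx": 0, "ry": 0, "rz": 0, "grip": 0}]}}

```text
time: 17.45
ee_pos: [0.509, -0.4548, 0.111]
ee_rot: [[-0.605, 0.797, 0.001], [0.797, 0.605, -0.003], [-0.003, -0.001, -1.0]]
ft_force: [-0.7, -0.2, 0.6]
finger_gap: 0.0853
finger_force: 0.0
```

```bash
python3 - <<'E'
from h import *
p,d=ctrl.camera("wrist"); cv2.imwrite("pics/w6.png",p)
E
python3 plan.py .512,-.451,.01,2.23,6
```

```text
now [ 0.5097 -0.4524  0.1106] psi 2.221 t 17.5 gap 0.0856 tilt [ 0.0006 -0.0011] q7 1.33
6 rows dx -0.00 dy 0.02 dz 0.84 rz -0.02
```

View pics/w6.png

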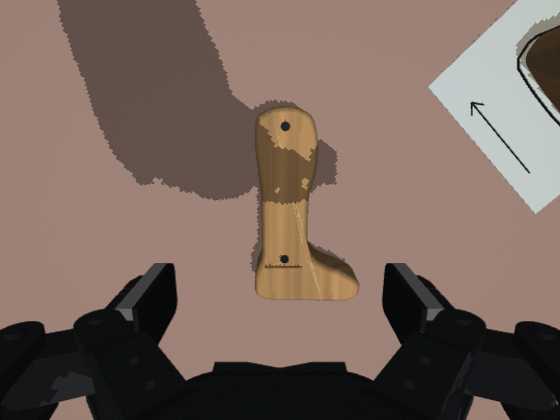

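Leg view: knee (285,108), sole at row 300, toes to the right as expected.

```bash
python3 tip.py 286,108,.026 286,300,.026 263,215,.03 308,215,.03 357,290,.026 255,290,.026
```

```text
[0.0711 0.0037]
[-0.0638  0.0044]
[ 0.0021 -0.0115]
[0.0021 0.0187]
[-0.0557  0.0559]
[-0.0557 -0.0182]
```

Request:
{"op": "send_rows", "data": {"moves": [{"dx": 0, "dy": 0.17, "dz": 0.83, "rx": 0, "ry": 0, "rz": 0, "grip": 0}, {"dx": 0, "dy": 0, "dz": 0.83, "rx": 0, "ry": 0, "rz": 0, "grip": 0}, {"dx": 0, "dy": 0, "dz": 0.83, "rx": 0, "ry": 0, "rz": 0, "grip": 0}, {"dx": 0, "dy": 0, "dz": 0.83, "rx": 0, "ry": 0, "rz": 0, "grip": 0}, {"dx": 0, "dy": 0, "dz": 0.83, "rx": 0, "ry": 0, "rz": 0, "grip": 0}, {"dx": 0, "dy": 0, "dz": 0.83, "rx": 0, "ry": 0, "rz": 0, "grip": 0}, {"dx": 0, "dy": 0, "dz": 0, "rx": 0, "ry": 0, "rz": 0, "grip": 0}]}}

```text
time: 18.2
ee_pos: [0.5111, -0.4473, 0.0065]
ee_rot: [[-0.608, 0.794, -0.005], [0.794, 0.608, 0.004], [0.006, -0.001, -1.0]]
ft_force: [0.1, -0.3, -0.5]
finger_gap: 0.0854
finger_force: 0.0
```

Request:
{"op": "send_rows", "data": {"moves": [{"dx": 0, "dy": 0, "dz": 0, "rx": 0, "ry": 0, "rz": 0, "grip": 1}, {"dx": 0, "dy": 0, "dz": 0, "rx": 0, "ry": 0, "rz": 0, "grip": 1}, {"dx": 0, "dy": 0, "dz": 0, "rx": 0, "ry": 0, "rz": 0, "grip": 1}, {"dx": 0, "dy": 0, "dz": 0, "rx": 0, "ry": 0, "rz": 0, "grip": 1}, {"dx": 0, "dy": 0, "dz": 0, "rx": 0, "ry": 0, "rz": 0, "grip": 1}, {"dx": 0, "dy": 0, "dz": 0, "rx": 0, "ry": 0, "rz": 0, "grip": 1}], "force": 40}}

```text
time: 18.8
ee_pos: [0.5137, -0.4495, 0.0113]
ee_rot: [[-0.608, 0.794, 0.002], [0.794, 0.608, -0.001], [-0.002, 0.0, -1.0]]
ft_force: [0.8, 0.3, 5.2]
finger_gap: 0.0314
finger_force: 41.7
```

```bash
python3 plan.py .512,-.45,.13,2.23,7 .333,.265,.12,1.337,40
```

```text
now [ 0.5137 -0.4495  0.0113] psi 2.224 t 18.8 gap 0.0314 tilt [ 0.0017 -0.0014] q7 1.33
7 rows dx 0.00 dy -0.01 dz -0.85 rz -0.01
40 rows dx 0.95 dy -0.02 dz 0.01 rz 0.28
```

Request:
{"op": "send_rows", "data": {"moves": [{"dx": 0, "dy": 0, "dz": -0.5, "rx": 0, "ry": 0, "rz": 0, "grip": 1}, {"dx": 0, "dy": 0, "dz": -0.9, "rx": 0, "ry": 0, "rz": 0, "grip": 1}, {"dx": 0, "dy": 0, "dz": -0.9, "rx": 0, "ry": 0, "rz": 0, "grip": 1}, {"dx": 0, "dy": 0, "dz": -0.9, "rx": 0, "ry": 0, "rz": 0, "grip": 1}, {"dx": 0, "dy": 0, "dz": -0.9, "rx": 0, "ry": 0, "rz": 0, "grip": 1}, {"dx": 0, "dy": 0, "dz": -0.9, "rx": 0, "ry": 0, "rz": 0, "grip": 1}, {"dx": 0, "dy": 0, "dz": -0.9, "rx": 0, "ry": 0, "rz": 0, "grip": 1}, {"dx": 0, "dy": 0, "dz": 0, "rx": 0, "ry": 0, "rz": 0, "grip": 1}]}}

```text
time: 19.6
ee_pos: [0.5143, -0.45, 0.1312]
ee_rot: [[-0.608, 0.794, 0.004], [0.794, 0.608, -0.003], [-0.005, 0.001, -1.0]]
ft_force: [0.1, -1.2, -0.7]
finger_gap: 0.031
finger_force: 41.0
```

```bash
python3 plan.py .54,-.2,.13,1.57,16 .51,.06,.13,1.337,16 .333,.265,.12,1.337,14
```

```text
now [ 0.5143 -0.45    0.1312] psi 2.224 t 19.6 gap 0.031 tilt [ 0.0042 -0.0032] q7 1.33
16 rows dx 0.72 dy 0.35 dz 0.00 rz 0.51
16 rows dx 0.80 dy -0.18 dz -0.00 rz 0.18
14 rows dx 0.57 dy -0.78 dz 0.04 rz -0.00
```

Request:
{"op": "send_rows", "data": {"moves": [{"dx": 0.72, "dy": 0.35, "dz": 0, "rx": 0, "ry": 0, "rz": 0.51, "grip": 1}, {"dx": 0.72, "dy": 0.35, "dz": 0, "rx": 0, "ry": 0, "rz": 0.51, "grip": 1}, {"dx": 0.72, "dy": 0.35, "dz": 0, "rx": 0, "ry": 0, "rz": 0.51, "grip": 1}, {"dx": 0.72, "dy": 0.35, "dz": 0, "rx": 0, "ry": 0, "rz": 0.51, "grip": 1}, {"dx": 0.72, "dy": 0.35, "dz": 0, "rx": 0, "ry": 0, "rz": 0.51, "grip": 1}, {"dx": 0.72, "dy": 0.35, "dz": 0, "rx": 0, "ry": 0, "rz": 0.51, "grip": 1}, {"dx": 0.72, "dy": 0.35, "dz": 0, "rx": 0, "ry": 0, "rz": 0.51, "grip": 1}, {"dx": 0.72, "dy": 0.35, "dz": 0, "rx": 0, "ry": 0, "rz": 0.51, "grip": 1}]}}

```text
time: 20.4
ee_pos: [0.5047, -0.3204, 0.1269]
ee_rot: [[-0.32, 0.947, -0.002], [0.947, 0.32, 0.001], [0.002, -0.001, -1.0]]
ft_force: [0.2, 0.4, -0.9]
finger_gap: 0.0307
finger_force: 41.0
```

Request:
{"op": "send_rows", "data": {"moves": [{"dx": 0.72, "dy": 0.35, "dz": 0, "rx": 0, "ry": 0, "rz": 0.51, "grip": 1}, {"dx": 0.72, "dy": 0.35, "dz": 0, "rx": 0, "ry": 0, "rz": 0.51, "grip": 1}, {"dx": 0.72, "dy": 0.35, "dz": 0, "rx": 0, "ry": 0, "rz": 0.51, "grip": 1}, {"dx": 0.72, "dy": 0.35, "dz": 0, "rx": 0, "ry": 0, "rz": 0.51, "grip": 1}, {"dx": 0.72, "dy": 0.35, "dz": 0, "rx": 0, "ry": 0, "rz": 0.51, "grip": 1}, {"dx": 0.72, "dy": 0.35, "dz": 0, "rx": 0, "ry": 0, "rz": 0.51, "grip": 1}, {"dx": 0.72, "dy": 0.35, "dz": 0, "rx": 0, "ry": 0, "rz": 0.51, "grip": 1}, {"dx": 0.72, "dy": 0.35, "dz": 0, "rx": 0, "ry": 0, "rz": 0.51, "grip": 1}]}}

```text
time: 21.2
ee_pos: [0.5385, -0.1975, 0.127]
ee_rot: [[0.001, 1.0, -0.002], [1.0, -0.001, 0.001], [0.001, -0.002, -1.0]]
ft_force: [1.2, 0.7, -0.2]
finger_gap: 0.0312
finger_force: 41.0
```

Request:
{"op": "send_rows", "data": {"moves": [{"dx": 0.8, "dy": -0.18, "dz": 0, "rx": 0, "ry": 0, "rz": 0.18, "grip": 1}, {"dx": 0.8, "dy": -0.18, "dz": 0, "rx": 0, "ry": 0, "rz": 0.18, "grip": 1}, {"dx": 0.8, "dy": -0.18, "dz": 0, "rx": 0, "ry": 0, "rz": 0.18, "grip": 1}, {"dx": 0.8, "dy": -0.18, "dz": 0, "rx": 0, "ry": 0, "rz": 0.18, "grip": 1}, {"dx": 0.8, "dy": -0.18, "dz": 0, "rx": 0, "ry": 0, "rz": 0.18, "grip": 1}, {"dx": 0.8, "dy": -0.18, "dz": 0, "rx": 0, "ry": 0, "rz": 0.18, "grip": 1}, {"dx": 0.8, "dy": -0.18, "dz": 0, "rx": 0, "ry": 0, "rz": 0.18, "grip": 1}, {"dx": 0.8, "dy": -0.18, "dz": 0, "rx": 0, "ry": 0, "rz": 0.18, "grip": 1}]}}

```text
time: 22.0
ee_pos: [0.5158, -0.0686, 0.1271]
ee_rot: [[0.115, 0.993, -0.002], [0.993, -0.115, 0.0], [-0.0, -0.002, -1.0]]
ft_force: [-0.3, -0.2, 0.0]
finger_gap: 0.031
finger_force: 41.0
```

Request:
{"op": "send_rows", "data": {"moves": [{"dx": 0.8, "dy": -0.18, "dz": 0, "rx": 0, "ry": 0, "rz": 0.18, "grip": 1}, {"dx": 0.8, "dy": -0.18, "dz": 0, "rx": 0, "ry": 0, "rz": 0.18, "grip": 1}, {"dx": 0.8, "dy": -0.18, "dz": 0, "rx": 0, "ry": 0, "rz": 0.18, "grip": 1}, {"dx": 0.8, "dy": -0.18, "dz": 0, "rx": 0, "ry": 0, "rz": 0.18, "grip": 1}, {"dx": 0.8, "dy": -0.18, "dz": 0, "rx": 0, "ry": 0, "rz": 0.18, "grip": 1}, {"dx": 0.8, "dy": -0.18, "dz": 0, "rx": 0, "ry": 0, "rz": 0.18, "grip": 1}, {"dx": 0.8, "dy": -0.18, "dz": 0, "rx": 0, "ry": 0, "rz": 0.18, "grip": 1}, {"dx": 0.8, "dy": -0.18, "dz": 0, "rx": 0, "ry": 0, "rz": 0.18, "grip": 1}]}}

```text
time: 22.8
ee_pos: [0.5085, 0.0621, 0.1271]
ee_rot: [[0.228, 0.974, -0.002], [0.974, -0.228, -0.0], [-0.001, -0.002, -1.0]]
ft_force: [0.7, -0.2, -0.4]
finger_gap: 0.0311
finger_force: 41.0
```

Request:
{"op": "send_rows", "data": {"moves": [{"dx": 0.57, "dy": -0.78, "dz": 0.04, "rx": 0, "ry": 0, "rz": 0, "grip": 1}, {"dx": 0.57, "dy": -0.78, "dz": 0.04, "rx": 0, "ry": 0, "rz": 0, "grip": 1}, {"dx": 0.57, "dy": -0.78, "dz": 0.04, "rx": 0, "ry": 0, "rz": 0, "grip": 1}, {"dx": 0.57, "dy": -0.78, "dz": 0.04, "rx": 0, "ry": 0, "rz": 0, "grip": 1}, {"dx": 0.57, "dy": -0.78, "dz": 0.04, "rx": 0, "ry": 0, "rz": 0, "grip": 1}, {"dx": 0.57, "dy": -0.78, "dz": 0.04, "rx": 0, "ry": 0, "rz": 0, "grip": 1}, {"dx": 0.57, "dy": -0.78, "dz": 0.04, "rx": 0, "ry": 0, "rz": 0, "grip": 1}]}}

```text
time: 23.5
ee_pos: [0.42, 0.1643, 0.1217]
ee_rot: [[0.228, 0.974, -0.001], [0.974, -0.228, -0.001], [-0.001, -0.001, -1.0]]
ft_force: [0.8, -0.1, -0.3]
finger_gap: 0.0309
finger_force: 41.0
```

Request:
{"op": "send_rows", "data": {"moves": [{"dx": 0.57, "dy": -0.78, "dz": 0.04, "rx": 0, "ry": 0, "rz": 0, "grip": 1}, {"dx": 0.57, "dy": -0.78, "dz": 0.04, "rx": 0, "ry": 0, "rz": 0, "grip": 1}, {"dx": 0.57, "dy": -0.78, "dz": 0.04, "rx": 0, "ry": 0, "rz": 0, "grip": 1}, {"dx": 0.57, "dy": -0.78, "dz": 0.04, "rx": 0, "ry": 0, "rz": 0, "grip": 1}, {"dx": 0.57, "dy": -0.78, "dz": 0.04, "rx": 0, "ry": 0, "rz": 0, "grip": 1}, {"dx": 0.57, "dy": -0.78, "dz": 0.04, "rx": 0, "ry": 0, "rz": 0, "grip": 1}, {"dx": 0, "dy": 0, "dz": 0, "rx": 0, "ry": 0, "rz": 0, "grip": 1}, {"dx": 0, "dy": 0, "dz": 0, "rx": 0, "ry": 0, "rz": 0, "grip": 1}]}}

```text
time: 24.3
ee_pos: [0.3454, 0.2514, 0.1172]
ee_rot: [[0.227, 0.974, -0.001], [0.974, -0.227, -0.001], [-0.001, -0.0, -1.0]]
ft_force: [-0.1, -0.1, 0.3]
finger_gap: 0.0315
finger_force: 41.0
```

```bash
python3 plan.py .333,.265,.12,1.337,2 .333,.265,.021,1.337,6 .333,.265,.0125,1.337,2
```

```text
now [0.3454 0.2514 0.1172] psi 1.342 t 24.3 gap 0.0315 tilt [-0.0006 -0.0011] q7 -0.99
2 rows dx 0.26 dy -0.38 dz -0.07 rz 0.03
6 rows dx 0.00 dy 0.00 dz 0.82 rz -0.00
2 rows dx 0.00 dy 0.00 dz 0.21 rz -0.00
```

Request:
{"op": "send_rows", "data": {"moves": [{"dx": 0.26, "dy": -0.38, "dz": 0.7, "rx": 0, "ry": 0, "rz": 0.03, "grip": 1}, {"dx": 0.26, "dy": -0.38, "dz": 0.7, "rx": 0, "ry": 0, "rz": 0.03, "grip": 1}, {"dx": 0, "dy": 0, "dz": 0.8, "rx": 0, "ry": 0, "rz": 0, "grip": 1}, {"dx": 0, "dy": 0, "dz": 0.8, "rx": 0, "ry": 0, "rz": 0, "grip": 1}, {"dx": 0, "dy": 0, "dz": 0.8, "rx": 0, "ry": 0, "rz": 0, "grip": 1}, {"dx": 0, "dy": 0, "dz": 0.7, "rx": 0, "ry": 0, "rz": 0, "grip": 1}, {"dx": 0, "dy": 0, "dz": 0.3, "rx": 0, "ry": 0, "rz": 0, "grip": 1}, {"dx": 0, "dy": 0, "dz": 0, "rx": 0, "ry": 0, "rz": 0, "grip": 1}]}}

```text
time: 25.1
ee_pos: [0.3334, 0.2644, 0.021]
ee_rot: [[0.233, 0.972, -0.001], [0.972, -0.233, -0.002], [-0.002, -0.001, -1.0]]
ft_force: [-0.2, 0.4, -0.3]
finger_gap: 0.0313
finger_force: 41.0
```

```bash
python3 - <<'E'
from h import *
p,d=ctrl.camera("wrist"); cv2.imwrite("pics/w7.png",p)
E
python3 plan.py .333,.265,.0125,1.337,2; python3 tip.py 286,80,.02 279,60,0 279,80,0
```

```text
now [0.3337 0.265  0.0216] psi 1.335 t 25.1 gap 0.0313 tilt [-0.0002 -0.0006] q7 -1.09
2 rows dx -0.00 dy -0.02 dz 0.23 rz -0.01
[0.0793 0.0026]
[ 0.0895 -0.0001]
[ 0.0813 -0.0001]
```

View pics/w7.png

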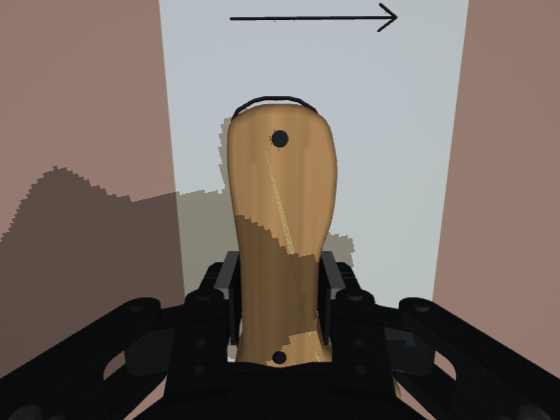

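The knee sits on its drawn end: the line shows at row 98, about 2 mm ahead. Lowering the rest of the way and releasing.

Request:
{"op": "send_rows", "data": {"moves": [{"dx": 0.08, "dy": 0, "dz": 0.22, "rx": 0, "ry": 0, "rz": 0, "grip": 1}, {"dx": 0, "dy": 0, "dz": 0.22, "rx": 0, "ry": 0, "rz": 0, "grip": 1}, {"dx": 0, "dy": 0, "dz": 0, "rx": 0, "ry": 0, "rz": 0, "grip": 0.4}, {"dx": 0, "dy": 0, "dz": 0, "rx": 0, "ry": 0, "rz": 0, "grip": 0}, {"dx": 0, "dy": 0, "dz": 0, "rx": 0, "ry": 0, "rz": 0, "grip": 0}, {"dx": 0, "dy": 0, "dz": 0, "rx": 0, "ry": 0, "rz": 0, "grip": 0}, {"dx": 0, "dy": 0, "dz": -0.5, "rx": 0, "ry": 0, "rz": 0, "grip": 0}, {"dx": 0, "dy": 0, "dz": -1, "rx": 0, "ry": 0, "rz": 0, "grip": 0}]}}

```text
time: 25.95
ee_pos: [0.3328, 0.2663, 0.0428]
ee_rot: [[0.232, 0.973, -0.002], [0.973, -0.232, -0.002], [-0.002, -0.002, -1.0]]
ft_force: [-0.0, 0.1, -0.1]
finger_gap: 0.0854
finger_force: 0.0
```

```bash
python3 plan.py .345,.24,.1,1.2,3 .45,.10,.13,0.4,10 .443,-.004,.12,-.166,8
```

```text
now [0.3328 0.2663 0.0428] psi 1.337 t 25.9 gap 0.0854 tilt [-0.0022 -0.002 ] q7 -1.08
3 rows dx -0.37 dy 0.32 dz -0.95 rz 0.57
10 rows dx -0.18 dy 0.88 dz -0.15 rz 1.00
8 rows dx -0.14 dy 0.64 dz 0.06 rz 0.88
```

Request:
{"op": "send_rows", "data": {"moves": [{"dx": 0, "dy": 0, "dz": -0.95, "rx": 0, "ry": 0, "rz": 0, "grip": 0}, {"dx": 0, "dy": 0, "dz": -0.95, "rx": 0, "ry": 0, "rz": 0, "grip": 0}, {"dx": 0, "dy": 0, "dz": -0.95, "rx": 0, "ry": 0, "rz": 0, "grip": 0}, {"dx": 0, "dy": 0, "dz": 0, "rx": 0, "ry": 0, "rz": 0, "grip": 0}]}}

```text
time: 26.35
ee_pos: [0.3354, 0.2687, 0.1028]
ee_rot: [[0.232, 0.973, 0.005], [0.973, -0.232, 0.004], [0.005, 0.004, -1.0]]
ft_force: [-0.4, 0.9, 0.0]
finger_gap: 0.0853
finger_force: 0.0
```

```bash
python3 plan.py .43,.11,.13,0.52,12 .443,-.004,.13,-.166,11
```

```text
now [0.3354 0.2687 0.1028] psi 1.336 t 26.4 gap 0.0853 tilt [0.0049 0.0041] q7 -1.05
12 rows dx -0.33 dy 0.72 dz -0.11 rz 0.85
11 rows dx -0.05 dy 0.53 dz -0.00 rz 0.78
```

Request:
{"op": "send_rows", "data": {"moves": [{"dx": -0.33, "dy": 0.72, "dz": -0.11, "rx": 0, "ry": 0, "rz": 0.85, "grip": 0}, {"dx": -0.33, "dy": 0.72, "dz": -0.11, "rx": 0, "ry": 0, "rz": 0.85, "grip": 0}, {"dx": -0.33, "dy": 0.72, "dz": -0.11, "rx": 0, "ry": 0, "rz": 0.85, "grip": 0}, {"dx": -0.33, "dy": 0.72, "dz": -0.11, "rx": 0, "ry": 0, "rz": 0.85, "grip": 0}, {"dx": -0.33, "dy": 0.72, "dz": -0.11, "rx": 0, "ry": 0, "rz": 0.85, "grip": 0}, {"dx": -0.33, "dy": 0.72, "dz": -0.11, "rx": 0, "ry": 0, "rz": 0.85, "grip": 0}]}}

```text
time: 26.95
ee_pos: [0.3979, 0.1957, 0.113]
ee_rot: [[0.604, 0.797, -0.0], [0.797, -0.604, -0.0], [-0.001, -0.0, -1.0]]
ft_force: [1.4, -0.0, -0.2]
finger_gap: 0.0853
finger_force: 0.0
```

Request:
{"op": "send_rows", "data": {"moves": [{"dx": -0.33, "dy": 0.72, "dz": -0.11, "rx": 0, "ry": 0, "rz": 0.85, "grip": 0}, {"dx": -0.33, "dy": 0.72, "dz": -0.11, "rx": 0, "ry": 0, "rz": 0.85, "grip": 0}, {"dx": -0.33, "dy": 0.72, "dz": -0.11, "rx": 0, "ry": 0, "rz": 0.85, "grip": 0}, {"dx": -0.33, "dy": 0.72, "dz": -0.11, "rx": 0, "ry": 0, "rz": 0.85, "grip": 0}, {"dx": -0.33, "dy": 0.72, "dz": -0.11, "rx": 0, "ry": 0, "rz": 0.85, "grip": 0}, {"dx": -0.33, "dy": 0.72, "dz": -0.11, "rx": 0, "ry": 0, "rz": 0.85, "grip": 0}]}}

```text
time: 27.55
ee_pos: [0.4278, 0.1066, 0.1265]
ee_rot: [[0.87, 0.492, 0.0], [0.492, -0.87, 0.0], [0.0, 0.0, -1.0]]
ft_force: [-0.1, -0.7, 0.1]
finger_gap: 0.0852
finger_force: 0.0
```

Request:
{"op": "send_rows", "data": {"moves": [{"dx": -0.05, "dy": 0.53, "dz": 0, "rx": 0, "ry": 0, "rz": 0.78, "grip": 0}, {"dx": -0.05, "dy": 0.53, "dz": 0, "rx": 0, "ry": 0, "rz": 0.78, "grip": 0}, {"dx": -0.05, "dy": 0.53, "dz": 0, "rx": 0, "ry": 0, "rz": 0.78, "grip": 0}, {"dx": -0.05, "dy": 0.53, "dz": 0, "rx": 0, "ry": 0, "rz": 0.78, "grip": 0}, {"dx": -0.05, "dy": 0.53, "dz": 0, "rx": 0, "ry": 0, "rz": 0.78, "grip": 0}, {"dx": -0.05, "dy": 0.53, "dz": 0, "rx": 0, "ry": 0, "rz": 0.78, "grip": 0}]}}

```text
time: 28.15
ee_pos: [0.4445, 0.0456, 0.1264]
ee_rot: [[0.99, 0.14, -0.0], [0.14, -0.99, 0.0], [0.0, -0.0, -1.0]]
ft_force: [1.1, -0.8, 0.1]
finger_gap: 0.0854
finger_force: 0.0
```

Request:
{"op": "send_rows", "data": {"moves": [{"dx": -0.05, "dy": 0.53, "dz": 0, "rx": 0, "ry": 0, "rz": 0.78, "grip": 0}, {"dx": -0.05, "dy": 0.53, "dz": 0, "rx": 0, "ry": 0, "rz": 0.78, "grip": 0}, {"dx": -0.05, "dy": 0.53, "dz": 0, "rx": 0, "ry": 0, "rz": 0.78, "grip": 0}, {"dx": -0.05, "dy": 0.53, "dz": 0, "rx": 0, "ry": 0, "rz": 0.78, "grip": 0}, {"dx": -0.05, "dy": 0.53, "dz": 0, "rx": 0, "ry": 0, "rz": 0.78, "grip": 0}, {"dx": 0, "dy": 0, "dz": 0, "rx": 0, "ry": 0, "rz": 0, "grip": 0}]}}

```text
time: 28.75
ee_pos: [0.4401, -0.0081, 0.1263]
ee_rot: [[0.985, -0.17, -0.0], [-0.17, -0.985, -0.0], [-0.0, 0.0, -1.0]]
ft_force: [-0.7, -0.3, -0.3]
finger_gap: 0.0854
finger_force: 0.0
```

```bash
python3 - <<'E'
from h import *
p,d=ctrl.camera("wrist"); cv2.imwrite("pics/w8.png",p)
E
python3 plan.py .443,-.004,.012,-.166,6
```

```text
now [ 0.4404 -0.007   0.1264] psi -0.168 t 28.8 gap 0.0857 tilt [-0.      0.0001] q7 -1.77
6 rows dx 0.02 dy -0.03 dz 0.95 rz -0.00
```

View pics/w8.png

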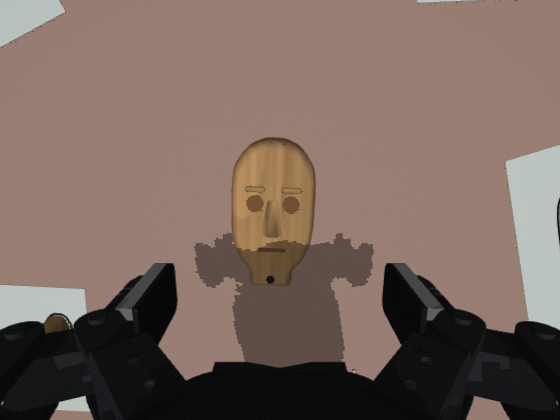

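The head is crown up in this view: crown at (275,137), neck end (271,286), sides at columns 231 and 316 on row 205. It is aligned with the tool.

```bash
python3 tip.py 275,138,.034 271,286,.036 231,205,.03 316,205,.03
```

```text
[ 0.0526 -0.0021]
[-0.055  -0.0054]
[ 0.0055 -0.0337]
[0.0055 0.027 ]
```

Request:
{"op": "send_rows", "data": {"moves": [{"dx": 0.05, "dy": -0.17, "dz": 0.95, "rx": 0, "ry": 0, "rz": -0.3, "grip": 0}, {"dx": 0, "dy": 0, "dz": 0.95, "rx": 0, "ry": 0, "rz": 0, "grip": 0}, {"dx": 0, "dy": 0, "dz": 0.95, "rx": 0, "ry": 0, "rz": 0, "grip": 0}, {"dx": 0, "dy": 0, "dz": 0.95, "rx": 0, "ry": 0, "rz": 0, "grip": 0}, {"dx": 0, "dy": 0, "dz": 0.95, "rx": 0, "ry": 0, "rz": 0, "grip": 0}, {"dx": 0, "dy": 0, "dz": 0.95, "rx": 0, "ry": 0, "rz": 0, "grip": 0}, {"dx": 0, "dy": 0, "dz": 0, "rx": 0, "ry": 0, "rz": 0, "grip": 0}]}}

```text
time: 29.5
ee_pos: [0.4404, -0.0026, 0.0105]
ee_rot: [[0.99, -0.14, -0.005], [-0.14, -0.99, -0.0], [-0.005, 0.001, -1.0]]
ft_force: [-0.4, -0.6, 0.0]
finger_gap: 0.0854
finger_force: 0.0
```

Request:
{"op": "send_rows", "data": {"moves": [{"dx": 0, "dy": 0, "dz": 0, "rx": 0, "ry": 0, "rz": 0, "grip": 1}, {"dx": 0, "dy": 0, "dz": 0, "rx": 0, "ry": 0, "rz": 0, "grip": 1}, {"dx": 0, "dy": 0, "dz": 0, "rx": 0, "ry": 0, "rz": 0, "grip": 1}, {"dx": 0, "dy": 0, "dz": 0, "rx": 0, "ry": 0, "rz": 0, "grip": 1}, {"dx": 0, "dy": 0, "dz": 0, "rx": 0, "ry": 0, "rz": 0, "grip": 1}]}}

```text
time: 30.0
ee_pos: [0.4433, -0.0028, 0.0136]
ee_rot: [[0.99, -0.142, 0.002], [-0.142, -0.99, 0.001], [0.002, -0.001, -1.0]]
ft_force: [-1.4, 0.0, 5.5]
finger_gap: 0.0597
finger_force: 45.1
```

Request:
{"op": "send_rows", "data": {"moves": [{"dx": 0, "dy": 0, "dz": -0.5, "rx": 0, "ry": 0, "rz": 0, "grip": 1}, {"dx": 0, "dy": 0, "dz": -0.9, "rx": 0, "ry": 0, "rz": 0, "grip": 1}, {"dx": 0, "dy": 0, "dz": -0.9, "rx": 0, "ry": 0, "rz": 0, "grip": 1}, {"dx": 0, "dy": 0, "dz": -0.9, "rx": 0, "ry": 0, "rz": 0, "grip": 1}, {"dx": 0, "dy": 0, "dz": -0.9, "rx": 0, "ry": 0, "rz": 0, "grip": 1}, {"dx": 0, "dy": 0, "dz": -0.4, "rx": 0, "ry": 0, "rz": 0, "grip": 1}]}}

```text
time: 30.6
ee_pos: [0.4433, -0.003, 0.1044]
ee_rot: [[0.99, -0.142, 0.004], [-0.142, -0.99, 0.001], [0.004, -0.001, -1.0]]
ft_force: [0.8, 0.6, -2.2]
finger_gap: 0.0592
finger_force: 45.1
```

```bash
python3 plan.py .45,-.15,.10,0,8 .373,-.2615,.08,.15,8 
```

```text
now [ 0.4433 -0.003   0.1044] psi -0.142 t 30.6 gap 0.0592 tilt [0.0036 0.0006] q7 -1.74
8 rows dx 0.12 dy 0.91 dz 0.03 rz -0.22
8 rows dx -0.53 dy 0.66 dz 0.13 rz -0.23
```

Request:
{"op": "send_rows", "data": {"moves": [{"dx": 0.12, "dy": 0.91, "dz": 0.03, "rx": 0, "ry": 0, "rz": -0.22, "grip": 1}, {"dx": 0.12, "dy": 0.91, "dz": 0.03, "rx": 0, "ry": 0, "rz": -0.22, "grip": 1}, {"dx": 0.12, "dy": 0.91, "dz": 0.03, "rx": 0, "ry": 0, "rz": -0.22, "grip": 1}, {"dx": 0.12, "dy": 0.91, "dz": 0.03, "rx": 0, "ry": 0, "rz": -0.22, "grip": 1}, {"dx": 0.12, "dy": 0.91, "dz": 0.03, "rx": 0, "ry": 0, "rz": -0.22, "grip": 1}, {"dx": 0.12, "dy": 0.91, "dz": 0.03, "rx": 0, "ry": 0, "rz": -0.22, "grip": 1}, {"dx": 0.12, "dy": 0.91, "dz": 0.03, "rx": 0, "ry": 0, "rz": -0.22, "grip": 1}, {"dx": 0.12, "dy": 0.91, "dz": 0.03, "rx": 0, "ry": 0, "rz": -0.22, "grip": 1}]}}

```text
time: 31.4
ee_pos: [0.4493, -0.1502, 0.0974]
ee_rot: [[1.0, -0.0, -0.0], [-0.0, -1.0, 0.0], [-0.0, -0.0, -1.0]]
ft_force: [0.4, 0.6, -1.3]
finger_gap: 0.0597
finger_force: 45.1
```

Request:
{"op": "send_rows", "data": {"moves": [{"dx": -0.53, "dy": 0.66, "dz": 0.13, "rx": 0, "ry": 0, "rz": -0.23, "grip": 1}, {"dx": -0.53, "dy": 0.66, "dz": 0.13, "rx": 0, "ry": 0, "rz": -0.23, "grip": 1}, {"dx": -0.53, "dy": 0.66, "dz": 0.13, "rx": 0, "ry": 0, "rz": -0.23, "grip": 1}, {"dx": -0.53, "dy": 0.66, "dz": 0.13, "rx": 0, "ry": 0, "rz": -0.23, "grip": 1}, {"dx": -0.53, "dy": 0.66, "dz": 0.13, "rx": 0, "ry": 0, "rz": -0.23, "grip": 1}, {"dx": -0.53, "dy": 0.66, "dz": 0.13, "rx": 0, "ry": 0, "rz": -0.23, "grip": 1}, {"dx": -0.53, "dy": 0.66, "dz": 0.13, "rx": 0, "ry": 0, "rz": -0.23, "grip": 1}, {"dx": -0.53, "dy": 0.66, "dz": 0.13, "rx": 0, "ry": 0, "rz": -0.23, "grip": 1}]}}

```text
time: 32.2
ee_pos: [0.3711, -0.2605, 0.0766]
ee_rot: [[0.989, 0.146, -0.0], [0.146, -0.989, 0.0], [-0.0, -0.0, -1.0]]
ft_force: [-0.2, 0.4, -1.8]
finger_gap: 0.0595
finger_force: 45.1
```

Request:
{"op": "send_rows", "data": {"moves": [{"dx": 0, "dy": 0, "dz": 0, "rx": 0, "ry": 0, "rz": 0, "grip": 1}, {"dx": 0, "dy": 0, "dz": 0, "rx": 0, "ry": 0, "rz": 0, "grip": 1}]}}

```text
time: 32.4
ee_pos: [0.3718, -0.2599, 0.0767]
ee_rot: [[0.989, 0.145, 0.0], [0.145, -0.989, 0.0], [0.0, -0.0, -1.0]]
ft_force: [-0.8, -0.6, -1.4]
finger_gap: 0.0596
finger_force: 45.0
```

```bash
python3 plan.py .373,-.2615,.024,.15,5 .373,-.2615,.0145,.15,2
```

```text
now [ 0.3718 -0.2599  0.0767] psi 0.145 t 32.4 gap 0.0596 tilt [0.     0.0005] q7 -0.78
5 rows dx 0.01 dy 0.02 dz 0.53 rz -0.01
2 rows dx 0.00 dy -0.00 dz 0.24 rz -0.00
```

Request:
{"op": "send_rows", "data": {"moves": [{"dx": 0.05, "dy": 0.08, "dz": 0.53, "rx": 0, "ry": 0, "rz": 0, "grip": 1}, {"dx": 0, "dy": 0, "dz": 0.53, "rx": 0, "ry": 0, "rz": 0, "grip": 1}, {"dx": 0, "dy": 0, "dz": 0.53, "rx": 0, "ry": 0, "rz": 0, "grip": 1}, {"dx": 0, "dy": 0, "dz": 0.53, "rx": 0, "ry": 0, "rz": 0, "grip": 1}, {"dx": 0, "dy": 0, "dz": 0.53, "rx": 0, "ry": 0, "rz": 0, "grip": 1}, {"dx": 0, "dy": 0, "dz": 0.24, "rx": 0, "ry": 0, "rz": 0, "grip": 1}, {"dx": 0, "dy": 0, "dz": 0.22, "rx": 0, "ry": 0, "rz": 0, "grip": 1}, {"dx": 0, "dy": 0, "dz": 0, "rx": 0, "ry": 0, "rz": 0, "grip": 1}]}}

```text
time: 33.2
ee_pos: [0.3731, -0.2618, 0.0142]
ee_rot: [[0.989, 0.145, -0.0], [0.145, -0.989, 0.0], [-0.0, -0.0, -1.0]]
ft_force: [-0.4, 0.3, -0.3]
finger_gap: 0.0593
finger_force: 45.2
```

```bash
python3 - <<'E'
from h import *
p,d=ctrl.camera("wrist"); cv2.imwrite("pics/w9.png",p)
E
python3 plan.py;python3 tip.py 279,80,0 279,100,0
```

```text
now [ 0.3732 -0.2618  0.0145] psi 0.146 t 33.2 gap 0.0598 tilt [ 0.0002 -0.0001] q7 -0.71
[0.0811 0.0007]
[0.073  0.0007]
```

View pics/w9.png

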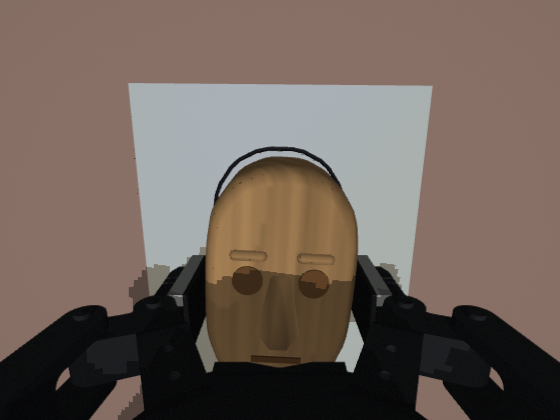

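The head covers its drawing, with the crown line showing only at row 148, just ahead. Releasing and lifting clear.

Request:
{"op": "send_rows", "data": {"moves": [{"dx": 0.05, "dy": 0, "dz": 0.03, "rx": 0, "ry": 0, "rz": 0, "grip": 1}, {"dx": 0, "dy": 0, "dz": 0, "rx": 0, "ry": 0, "rz": 0, "grip": 0.2}, {"dx": 0, "dy": 0, "dz": 0, "rx": 0, "ry": 0, "rz": 0, "grip": 0}, {"dx": 0, "dy": 0, "dz": 0, "rx": 0, "ry": 0, "rz": 0, "grip": 0}, {"dx": 0, "dy": 0, "dz": -0.5, "rx": 0, "ry": 0, "rz": 0, "grip": 0}, {"dx": 0, "dy": 0, "dz": -1, "rx": 0, "ry": 0, "rz": 0, "grip": 0}, {"dx": 0, "dy": 0, "dz": -1, "rx": 0, "ry": 0, "rz": 0, "grip": 0}, {"dx": 0, "dy": 0, "dz": -1, "rx": 0, "ry": 0, "rz": 0, "grip": 0}]}}

```text
time: 34.05
ee_pos: [0.374, -0.2617, 0.0853]
ee_rot: [[0.989, 0.145, 0.001], [0.145, -0.989, -0.0], [0.0, 0.0, -1.0]]
ft_force: [-0.3, 0.1, 0.1]
finger_gap: 0.0855
finger_force: 0.0
```

Request:
{"op": "send_rows", "data": {"moves": [{"dx": 0.5, "dy": -0.9, "dz": -0.9, "rx": 0, "ry": 0, "rz": 0, "grip": 0}, {"dx": 0.5, "dy": -0.9, "dz": -0.9, "rx": 0, "ry": 0, "rz": 0, "grip": 0}, {"dx": 0.5, "dy": -0.9, "dz": -0.9, "rx": 0, "ry": 0, "rz": 0, "grip": 0}, {"dx": 0.5, "dy": -0.9, "dz": -0.9, "rx": 0, "ry": 0, "rz": 0, "grip": 0}, {"dx": 0.5, "dy": -0.9, "dz": -0.9, "rx": 0, "ry": 0, "rz": 0, "grip": 0}, {"dx": 0.5, "dy": -0.9, "dz": -0.9, "rx": 0, "ry": 0, "rz": 0, "grip": 0}, {"dx": 0.5, "dy": -0.9, "dz": -0.9, "rx": 0, "ry": 0, "rz": 0, "grip": 0}, {"dx": 0.5, "dy": -0.9, "dz": -0.9, "rx": 0, "ry": 0, "rz": 0, "grip": 0}]}}

```text
time: 34.85
ee_pos: [0.4321, -0.1068, 0.2295]
ee_rot: [[0.989, 0.145, 0.001], [0.145, -0.989, -0.0], [0.001, 0.0, -1.0]]
ft_force: [0.5, -0.0, -0.5]
finger_gap: 0.0854
finger_force: 0.0
```

Request:
{"op": "send_rows", "data": {"moves": [{"dx": 0, "dy": 0, "dz": 0, "rx": 0, "ry": 0, "rz": 0, "grip": 0}, {"dx": 0, "dy": 0, "dz": 0, "rx": 0, "ry": 0, "rz": 0, "grip": 0}, {"dx": 0, "dy": 0, "dz": 0, "rx": 0, "ry": 0, "rz": 0, "grip": 0}]}}

```text
time: 35.15
ee_pos: [0.431, -0.1085, 0.2272]
ee_rot: [[0.99, 0.144, -0.002], [0.144, -0.99, -0.0], [-0.002, 0.0, -1.0]]
ft_force: [-1.1, -0.2, 0.4]
finger_gap: 0.0853
finger_force: 0.0
```

```bash
python3 - <<'E'
from fit import *
G=dict(torso=(.616,-.234,1.438,20,0),head=(.3535,-.2645,.15,20,0),forearm=(.639,.228,1.82,18,-7),leg=(.353,.281,-1.805,20,-16))
C={}; K={}
for n in("scene","side"):
    p,d=ctrl.camera(n); C[n]=d; cv2.imwrite(f"pics/end_{n}.png",p)
    for t in POLY:
        for k in ctrl.trace(t,n):
            w=world(n,k["mask"],d)
            if np.hypot(*(np.median(w[:,:2],0)-G[t][:2]))<.09 and (t,n) not in K: K[t,n]=k["mask"]
    for t in("stone","jar"):
        r=ctrl.trace(t,n); print(n,t,r and np.round(np.median(world(n,r[0]["mask"],d),0),3))
for t,(X,Y,a,ex,ey) in G.items():
    s=[(n,K[t,n],C[n]) for n in C if (t,n) in K]
    if not s: print(t,"not seen");continue
    f,x,y,b=fit(t,partpts(t,s))[0]; c,q=np.cos(a),np.sin(a); dx,dy=x-X,y-Y
    print(t,len(s),round(f,2),"in sheet mm",np.round([1e3*(c*dx+q*dy),1e3*(-q*dx+c*dy)],1),"want",ex,ey,"dyaw",round(np.angle(np.exp(1j*(b-a))),3))
E
```

```text
scene stone [ 0.791 -0.178  0.025]
scene jar [0.783 0.14  0.062]
side stone [ 0.782 -0.203  0.025]
side jar [0.772 0.113 0.043]
torso 1 1.11 in sheet mm [29.6 -3.6] want 20 0 dyaw 0.002
head 2 0.5 in sheet mm [21.6 -0.3] want 20 0 dyaw -0.01
forearm 2 0.36 in sheet mm [16.9 -6.9] want 18 -7 dyaw 0.011
leg 2 0.45 in sheet mm [ 19.9 -10.6] want 20 -16 dyaw 0.003
```

View pics/end_scene.png

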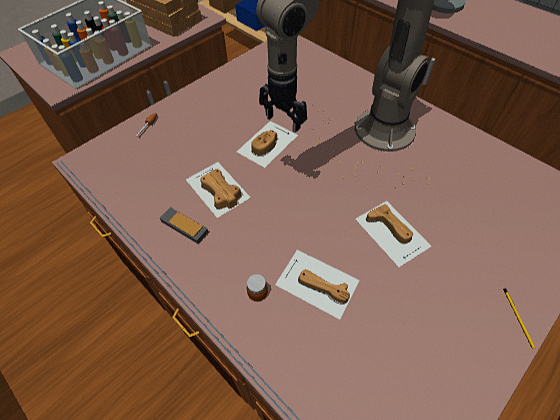

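View pics/end_side.png

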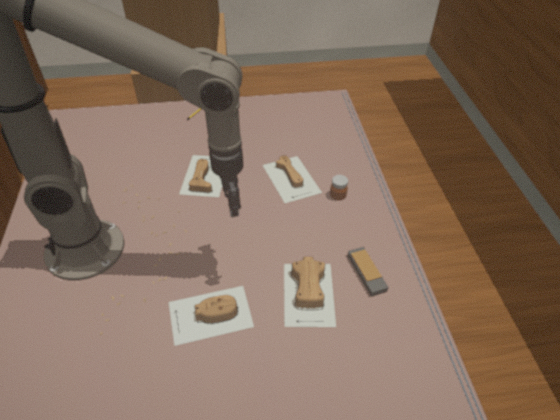

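Each part lies on its own sheet, pointing the right way, and the stone and jar have not moved. The torso fit used only one camera, so I'll recheck torso and leg using height from both views.

```bash
python3 - <<'E'
from fit import *
G=dict(torso=(.616,-.234,1.438),leg=(.353,.281,-1.805),head=(.3535,-.2645,.15),forearm=(.639,.228,1.82))
A=[world(n,d>0,d) for n in("scene","side") for d in [ctrl.camera(n)[1]]]
for t,(X,Y,a) in G.items():
    for lab,W in(("both",np.vstack(A)),("scene",A[0]),("side",A[1])):
        w=W[(np.hypot(W[:,0]-X,W[:,1]-Y)<.125)&(W[:,2]>.007)&(W[:,2]<.055)]
        f,x,y,b=fit(t,w)[0]; c,q=np.cos(a),np.sin(a); dx,dy=x-X,y-Y
        print(t,lab,len(w),round(f,2),np.round([1e3*(c*dx+q*dy),1e3*(-q*dx+c*dy)],1),round(np.angle(np.exp(1j*(b-a))),3))
E
```

```text
torso both 2220 0.47 [23.7 -1.2] -0.003
torso scene 893 0.64 [27.1 -3.1] 0.014
torso side 1327 0.59 [18.8  0.4] 0.006
leg both 1166 0.4 [ 18.9 -12.1] 0.015
leg scene 685 0.45 [ 14.9 -11.9] -0.012
leg side 481 0.67 [ 22.8 -13. ] 0.001
head both 1371 0.5 [21.6 -0.4] -0.014
head scene 425 0.9 [24.2  3. ] -0.068
head side 946 0.33 [18.9 -3.9] -0.094
forearm both 1087 0.35 [16.8 -6.9] 0.013
forearm scene 706 0.31 [19.7 -9.5] 0.018
forearm side 381 0.58 [14.6 -3. ] 0.023
```

```bash
python3 -c "
from rig import ctrl
print(ctrl.hand_in())"
```

```text
the job is handed in; nothing more can be done
None
```

I laid all four parts on their own pattern sheets, about 4 mm or less from the drawn positions and pointing the right way. The stone and jar stayed where they were, and I handed the job in at about 35 s of the 122 s allowed; no verdict was returned.

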